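Pack the stoppered reagent bottles into the carrier

TASK

Pack the test kit: put the three reagent bottles with flat paddle stoppers into the wooden carrier, each standing in the pocket of its own size (small bottle in the small hole, medium in the medium, large in the large). Keep them upright and set them down rather than dropping them. Leave the look-alike bottles with round screw caps standing where they are.

Things in the scene. Friction and masses are not known exactly. Their poses are not given: they have to be found in the camera images.
- stoppered_small: the small glass-stoppered reagent bottle, loose, upright: round amber body 28 mm across up to a shoulder 64 mm high, then a round neck 20 mm across and 14 mm high, then a white flat upright paddle stopper fixed in it, 30 mm long (along x), 10 mm thick (along y), 22 mm tall, seen from above as a narrow white bar; 100 mm high in all. Can be pinched across the stopper's 10 mm thickness. Origin: centre of its underside, z up
- stoppered_medium: the medium glass-stoppered reagent bottle, loose, upright: round amber body 44 mm across up to a shoulder 79 mm high, then a round neck 24 mm across and 14 mm high, then a white flat upright paddle stopper fixed in it, 34 mm long (along x), 10 mm thick (along y), 22 mm tall, seen from above as a narrow white bar; 115 mm high in all. Can be pinched across the stopper's 10 mm thickness. Origin: centre of its underside, z up
- stoppered_large: the large glass-stoppered reagent bottle, loose, upright: round amber body 58 mm across up to a shoulder 94 mm high, then a round neck 30 mm across and 14 mm high, then a white flat upright paddle stopper fixed in it, 40 mm long (along x), 10 mm thick (along y), 22 mm tall, seen from above as a narrow white bar; 130 mm high in all. Can be pinched across the stopper's 10 mm thickness. Origin: centre of its underside, z up
- screwcap_small: look-alike that does not belong, loose, upright: the same 28 mm amber bottle, 100 mm high, but with a round white screw cap 24 mm across and 22 mm tall, seen from above as a white disc. Origin: centre of its underside, z up
- screwcap_medium: look-alike that does not belong, loose, upright: the same 44 mm amber bottle, 115 mm high, but with a round white screw cap 28 mm across and 22 mm tall, seen from above as a white disc. Origin: centre of its underside, z up
- screwcap_large: look-alike that does not belong, loose, upright: the same 58 mm amber bottle, 130 mm high, but with a round white screw cap 34 mm across and 22 mm tall, seen from above as a white disc. Origin: centre of its underside, z up
- pocket_small: the small pocket of the carrier: fixed grey block 86 x 88 x 28 mm with one round upright through hole 44 mm across in its middle. Origin: centre of the hole, at its bottom, level with the carrier floor on which a bottle stands; z up; the rim is 28 mm above the origin
- pocket_medium: the medium pocket of the carrier: fixed grey block 86 x 88 x 28 mm with one round upright through hole 60 mm across in its middle. Origin: centre of the hole, at its bottom, level with the carrier floor on which a bottle stands; z up; the rim is 28 mm above the origin
- pocket_large: the large pocket of the carrier: fixed grey block 86 x 88 x 28 mm with one round upright through hole 74 mm across in its middle. Origin: centre of the hole, at its bottom, level with the carrier floor on which a bottle stands; z up; the rim is 28 mm above the origin
- carrier: the bottle carrier, fixed: long wooden tray 276 x 100 mm, walls 32 mm high and 5 mm thick, floor 5 mm thick, with the three pocket blocks in a row in it, 88 mm between centres, in any order. Origin: centre of its underside, 5 mm below the pocket origins; x along its length, z up

How it is judged:
By the outcome, as a careful person would: the job done as asked, in the order asked, and still so for the second after the job is handed in, with the robot touching nothing.
It also fails if it takes over 104 s, if anything falls off the work surface, if the arm or the gripper's body presses on something with over 40 N, if the wrist force passes 120 N, or if a joint passes its speed limit or range.

ROBOT

A 7-joint arm with a two-finger parallel gripper is mounted at the origin on the work surface. World frame = base frame: x ahead of the robot, y to its left, z up, the work surface at z = 0. Lengths are in m, angles in rad, forces in N, time in s.
With the tool pointing down it reaches from about 0.425 to 0.875 m from the base axis. Payload 8.4 kg.
Tool frame: the origin (TCP) lies at the very end of the fingers, on their centre line; the grasp point (between the pads) lies 19 mm behind it; x points along the fingers, y is the direction in which the jaws open and shut, and the axes are right-handed (so a half turn about x gives the same grasp; the last joint's range is limited). The gripper opens to 85 mm and grips with 20 to 120 N. Pads are 22 mm wide; open, the fingers measure 114 mm over their backs; the gripper's body (76 mm by 85 mm) begins 54 mm behind the grasp point. The pads swing forward as they close: fully open they stand 13 mm farther back than shut.
Start: joints at [-1.335, 0.333, 0.04, 1.465, -0.013, 1.343, -0.059], TCP at [0.214, 0.614, 0.206] pointing down, gripper open.
Joint ranges: [-2.58, 2.58], [-0.38, 2.09], [-1.3, 1.39], [0.25, 2.4], [-1.5, 4.64], [0.08, 2.09], [-2.65, 2.65]. Speed limits (rad/s): [2.22, 2.22, 2.79, 2.79, 3.14, 3.14, 3.14].

INTERFACE

Orientations are given as [roll, pitch, yaw] about the fixed x, y, z axes, in that order (R = Rz(yaw) Ry(pitch) Rx(roll)).
In Python, from bench import telemetry, eyes, job_done gives the robot as it stands.
- The arm moves only by the tool carry_out, never from a script. Its argument "steps" is a list of rows, each an object with "jaw": the opening, from 0 (shut) to 1 (fully open); "travel": the shift along the world's x, y, z in mm, a list of three; "delta_rot": the turn, a rotation vector about the world's x, y, z in degrees, a list of three. A call has exactly 8 rows; each row shifts and turns the commanded pose from where the row before left it; what a row does not reach is not made up. A row lasts 1/12 s, in which the tool goes at most 41.7 mm and 7.16 degrees, less where a joint would pass 70% of its speed; a pose out of reach is approached as far as the arm can. A call is refused whole if a number of a shift passes 41.7 or a number of a turn 7.16, either way. A call with a gripper value outside its range is refused whole. The fingers move at their own pace and stop on an object; "newtons" is the grip in N (left out, the last holds). Time passes only in rows, so rows that do not move let the fingers close, or fill a call up. It gives the time, the measured TCP pose, the force and the opening at its end, in the units of the state.
- telemetry.get_obs(): the state, without advancing time (a new reading comes with each control period).
- eyes.camera(name): name is "scene" or "top" or "wrist"; returns a dict with "image" (480x640x3 uint8, blue, green, red), "depth" (480x640 float32, m along the optical axis (not along the pixel's ray), 0 where there is no reading), "intrinsics" (3x3 intrinsics, pixels), "extrinsics" (4x4, takes a point from world to camera coordinates); the wrist camera has in their place "hand_eye" (4x4, takes a point from camera to tool coordinates, whose origin is the TCP and whose axes are the tool frame's). Camera axes: x right, y down, z forward; pixel columns grow to the right and rows downward; lengths in m; the calibration is good to about 2 mm. A picture is of the moment at which its call begins: read the wrist's pose just before it.
- job_done(): hands the job in, once; it reports no verdict.
The state is a dict: "clock": time; "joint_pos": joint angles; "joint_velocities": joint speeds; "tau": joint torques, N m; "eef_pos": TCP position; "tool_rot": TCP orientation; "ft_force": force on the tool from outside, world axes, zero at the start; "moment": the same for the moment, N m; "width": finger opening in m.
Only numpy, scipy, OpenCV 4.12 (cv2) and the standard library are available. Lean on these libraries where they do the work, as an engineer would, in place of code of your own. Each camera call takes 0.05 s, during which the arm holds its last target.

## Working session

There is one attempt and no reset: what is moved stays moved. The work goes in short steps, Python scripts to look and compute and a tool call to move; the robot and the scene stay as the last step left them, time stands still between calls to the robot, and variables do not carry over. Pictures are saved under pics/ and viewed, and the job is handed in when it is done.

Besides the shell and the picture viewer there is one more tool, called after "Request:" by a JSON object that holds its "fn" and its "kwargs". carry_out: Moves the arm, as the interface text tells. Its arguments: {"type":"object","properties":{"steps":{"type":"array","items":{"type":"object","properties":{"jaw":{"type":"number"},"travel":{"type":"array","items":{"type":"number"}},"delta_rot":{"type":"array","items":{"type":"number"}}}}},"newtons":{"type":"number"}},"required":["steps"]}

```bash
ls; mkdir -p pics
python3 - <<'E'
from bench import telemetry, eyes
import cv2,numpy as np
o=telemetry.get_obs(); print(o)
for n in("scene","top"):
    c=eyes.camera(n); cv2.imwrite(f"pics/{n}1.png",c["image"]); np.savez(f"{n}1.npz",**c)
    print(n,c["intrinsics"],c["extrinsics"])
E
```

```text
pics
{'clock': 0.0, 'joint_pos': array([-1.33521699,  0.33392077,  0.03985266,  1.46627799, -0.01343506,
        1.34325017, -0.0585276 ]), 'joint_velocities': array([ 2.04653256e-04,  1.25126013e-03,  7.19550918e-04,  1.50728959e-03,
       -6.07703631e-05, -5.53185749e-04,  3.06311668e-04]), 'tau': array([-6.95503859e-04, -6.58561206e+01,  1.36448398e+00, -4.05561948e+01,
        1.65166712e-02,  1.25417850e-02, -9.10747531e-06]), 'eef_pos': array([0.2134096 , 0.61345562, 0.2048113 ]), 'tool_rot': array([-1.52815957,  1.56920562, -1.86297178]), 'ft_force': array([-0.27637491, -0.1666674 ,  0.36122393]), 'moment': array([-0.00430675, -0.00678455,  0.02084666]), 'width': 0.08527412355932741}
scene [[450.14266448   0.         322.65574012]
 [  0.         450.14266448 240.75567449]
 [  0.           0.           1.        ]] [[-0.23895842  0.97089269  0.01631744  0.08647808]
 [ 0.68063493  0.17945731 -0.71030357 -0.3383809 ]
 [-0.69255683 -0.1586268  -0.70370631  1.34590237]
 [ 0.          0.          0.          1.        ]]
top [[546.67300662   0.         319.09259749]
 [  0.         546.67300662 231.65083801]
 [  0.           0.           1.        ]] [[-0.00587147 -0.99976061  0.02107741  0.02972638]
 [-0.99648627  0.00408856 -0.08365648  0.54565724]
 [ 0.08355028 -0.02149454 -0.99627172  0.86892401]
 [ 0.          0.          0.          1.        ]]
```

View pics/scene1.png

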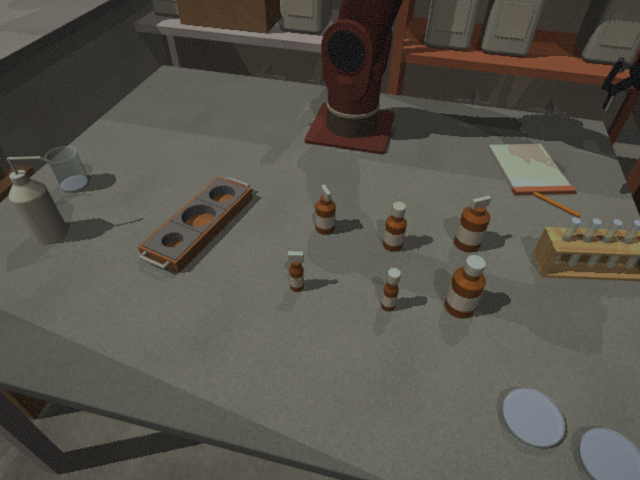

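View pics/top1.png

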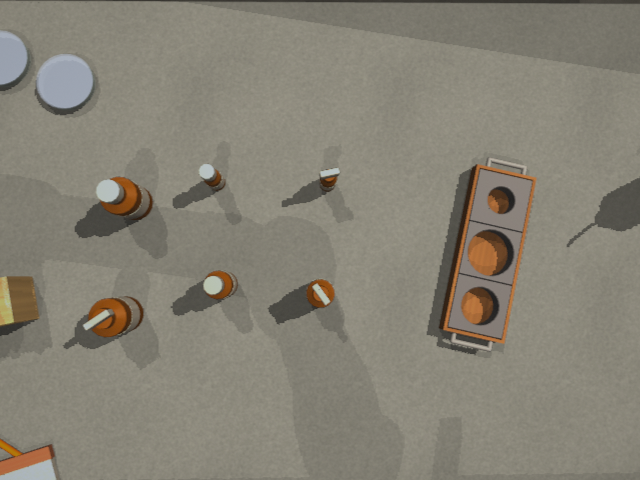

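The top view shows the paddle stoppers: small at about (330,173), medium at (320,294), large at (97,320). The discs at (209,172), (213,285) and (111,191) are screw caps. The carrier holes, from far to near, are small (501,200), large (490,253) and medium (480,306).

```bash
cat > h.py <<'E'
import numpy as np,cv2
def world(c,mask=None):
    K=c["intrinsics"];E=c["extrinsics"];d=c["depth"]
    v,u=np.mgrid[0:480,0:640]
    P=np.stack([(u-K[0,2])/K[0,0]*d,(v-K[1,2])/K[1,1]*d,d],-1)
    return (P-E[:3,3])@E[:3,:3]
def ray(c,u,v,z):
    K=c["intrinsics"];E=c["extrinsics"];R=E[:3,:3]
    o=-R.T@E[:3,3]; r=R.T@np.array([(u-K[0,2])/K[0,0],(v-K[1,2])/K[1,1],1])
    return o+r*(z-o[2])/r[2]
E
python3 - <<'E'
import numpy as np,cv2
from h import *
c=dict(np.load("top1.npz"));W=world(c);im=c["image"].astype(int)
print("table z",np.median(W[350:400,560:620,2]))
for n,(u,v),h in(("S",(330,173),.1),("M",(320,294),.115),("L",(97,320),.13)):
    s=np.s_[v-25:v+25,u-25:u+25]
    m=(im[s].min(-1)>130)&(W[s][...,2]>h-.015)
    p=W[s][m]; print(n,m.sum(),np.median(p[:,2]), p[:,2].max())
    # image plane quad -> ray at height h
    vv,uu=np.nonzero(m); 
    q=np.array([ray(c,a+u-25,b+v-25,h)[:2] for a,b in zip(uu,vv)],np.float32)*1000
    r=cv2.minAreaRect(q); print(r, q.mean(0)); print(cv2.boxPoints(r).round(1).tolist())
    r=cv2.minAreaRect((p[:,:2]*1000).astype(np.float32)); print(' depth',r)
for n,(u,v) in(("s",(501,200)),("l",(490,253)),("m",(480,306))):
    print(n,ray(c,u,v,.033))
i=c["image"]
a=cv2.resize(i[140:360,430:550],None,fx=2.7,fy=2.7,interpolation=cv2.INTER_CUBIC)
b=np.vstack([cv2.resize(i[v-25:v+25,u-25:u+25],(198,198),interpolation=cv2.INTER_CUBIC) for u,v in((330,173),(320,294),(97,320))])
cv2.imwrite("pics/crop1.png",np.hstack([a,b[:594]]))
E
```

```text
table z -0.0008612041389192862
S 116 0.09897030081486138 0.10264288633973327
((629.5279541015625, 12.56364631652832), (8.901721000671387, 29.246906280517578), 12.572338104248047) [629.46735   12.755624]
[[622.0, 25.899999618530273], [628.4000244140625, -2.700000047683716], [637.0999755859375, -0.699999988079071], [630.7000122070312, 27.799999237060547]]
 depth ((629.815185546875, 12.355074882507324), (9.523199081420898, 29.31974220275879), 13.570334434509277)
M 138 0.11430672154959019 0.9107056289510508
((448.1268005371094, 26.90468978881836), (32.32450485229492, 8.811573028564453), 35.8561897277832) [447.96985   26.831928]
[[432.3999938964844, 21.0], [437.6000061035156, 13.899999618530273], [463.79998779296875, 32.79999923706055], [458.6000061035156, 39.900001525878906]]
 depth ((453.7228698730469, 30.945175170898438), (46.34730911254883, 8.829378128051758), 35.84293746948242)
L 171 0.12902666772903698 0.9107056289510508
((414.6171569824219, 343.0661926269531), (8.610397338867188, 38.704627990722656), 33.83335876464844) [414.38776 343.372  ]
[[400.29998779296875, 356.70001220703125], [421.79998779296875, 324.6000061035156], [429.0, 329.3999938964844], [407.3999938964844, 361.5]]
 depth ((445.5832824707031, 205.5675048828125), (20.210582733154297, 322.2983703613281), 12.758365631103516)
s [ 0.59550708 -0.26982277  0.033     ]
l [ 0.5091473  -0.24897431  0.033     ]
m [ 0.42424821 -0.2300946   0.033     ]
```

View pics/crop1.png

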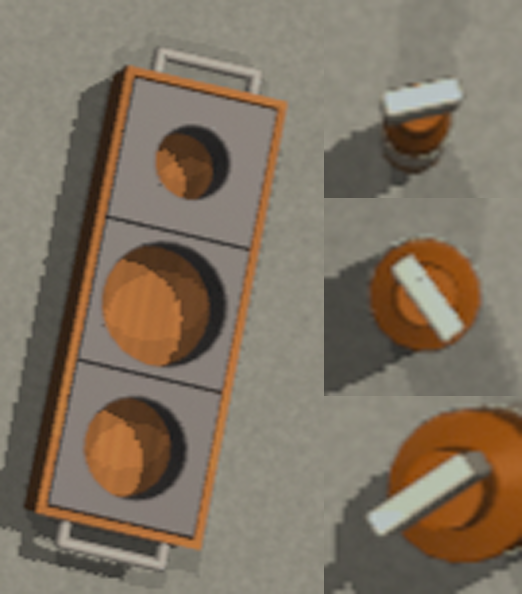

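Run:
```python
from scipy.spatial.transform import Rotation as R
from bench import telemetry
import numpy as np
M=R.from_euler('xyz',telemetry.get_obs()['tool_rot']).as_matrix();print(M.round(3)); y=M[:,1];print(np.degrees(np.arctan2(y[1],y[0])))
```

```text
[[-0.     0.329  0.944]
 [-0.001  0.944 -0.329]
 [-1.    -0.001  0.   ]]
70.8193395897091
```

Request:
{"fn": "carry_out", "kwargs": {"steps": [{"jaw": 0.6, "travel": [22, -32, 0], "delta_rot": [0, 0, -7]}, {"jaw": 0.6, "travel": [22, -32, 0], "delta_rot": [0, 0, -7]}, {"jaw": 0.6, "travel": [22, -32, 0], "delta_rot": [0, 0, -7]}, {"jaw": 0.6, "travel": [22, -32, 0], "delta_rot": [0, 0, -7]}, {"jaw": 0.6, "travel": [22, -32, 0], "delta_rot": [0, 0, -7]}, {"jaw": 0.6, "travel": [22, -32, 0], "delta_rot": [0, 0, -7]}, {"jaw": 0.6, "travel": [22, -32, 0], "delta_rot": [0, 0, -7]}, {"jaw": 0.6, "travel": [22, -32, 0], "delta_rot": [0, 0, -7]}]}}

```text
clock: 0.77
eef_pos: [0.3902, 0.356, 0.2055]
tool_rot: [-1.678, 1.57, -2.996]
ft_force: [0.5, 0.6, 0.4]
width: 0.0511
```

Request:
{"fn": "carry_out", "kwargs": {"steps": [{"jaw": 0.6, "travel": [22, -32, 0], "delta_rot": [0, 0, -2.2]}, {"jaw": 0.6, "travel": [22, -32, 0]}, {"jaw": 0.6, "travel": [22, -32, 0]}, {"jaw": 0.6, "travel": [22, -32, 0]}, {"jaw": 0.6, "travel": [22, -32, 0]}, {"jaw": 0.6, "travel": [22, -32, 0]}, {"jaw": 0.6, "travel": [22, -32, 0]}, {"jaw": 0.6, "travel": [22, -32, 0]}]}}

```text
$.steps[1]: bad value
```

Request:
{"fn": "carry_out", "kwargs": {"steps": [{"jaw": 0.6, "travel": [22, -32, 0]}, {"jaw": 0.6, "travel": [20, -29, 0]}, {"jaw": 0.6, "travel": [20, -27, -10]}, {"jaw": 0.6}, {"jaw": 0.6}, {"jaw": 0.6}, {"jaw": 0.6}, {"jaw": 0.6}]}}

```text
$.steps[0]: bad value
```

Request:
{"fn": "carry_out", "kwargs": {"steps": [{"jaw": 0.6, "travel": [22, -32, 0], "delta_rot": [0, 0, -2.2]}, {"jaw": 0.6, "travel": [22, -32, 0], "delta_rot": [0, 0, 0]}, {"jaw": 0.6, "travel": [22, -32, 0], "delta_rot": [0, 0, 0]}, {"jaw": 0.6, "travel": [22, -32, 0], "delta_rot": [0, 0, 0]}, {"jaw": 0.6, "travel": [22, -32, 0], "delta_rot": [0, 0, 0]}, {"jaw": 0.6, "travel": [22, -32, 0], "delta_rot": [0, 0, 0]}, {"jaw": 0.6, "travel": [22, -32, 0], "delta_rot": [0, 0, 0]}, {"jaw": 0.6, "travel": [22, -32, 0], "delta_rot": [0, 0, 0]}]}}

```text
clock: 1.43
eef_pos: [0.5661, 0.1001, 0.2056]
tool_rot: [-2.412, 1.571, 2.521]
ft_force: [1.0, 0.5, 0.5]
width: 0.0513
```

Request:
{"fn": "carry_out", "kwargs": {"steps": [{"jaw": 0.6, "travel": [22, -32, 0], "delta_rot": [0, 0, 0]}, {"jaw": 0.6, "travel": [20, -29, 0], "delta_rot": [0, 0, 0]}, {"jaw": 0.6, "travel": [20, -26, 0], "delta_rot": [0, 0, 0]}, {"jaw": 0.6, "travel": [0, 0, -10], "delta_rot": [0, 0, 0]}, {"jaw": 0.6, "travel": [0, 0, -10], "delta_rot": [0, 0, 0]}, {"jaw": 0.6, "travel": [0, 0, 0], "delta_rot": [0, 0, 0]}, {"jaw": 0.6, "travel": [0, 0, 0], "delta_rot": [0, 0, 0]}, {"jaw": 0.6, "travel": [0, 0, 0], "delta_rot": [0, 0, 0]}]}}

```text
clock: 2.1
eef_pos: [0.6271, 0.0165, 0.1858]
tool_rot: [-2.824, 1.57, 2.11]
ft_force: [0.3, 0.2, 1.3]
width: 0.0512
```

```bash
cat > w.py <<'E'
import sys
from bench import telemetry,eyes
from scipy.spatial.transform import Rotation as R
import numpy as np,cv2
from h import *
def look(tag):
    o=telemetry.get_obs(); c=eyes.camera("wrist"); cv2.imwrite(f"pics/{tag}.png",c["image"])
    T=np.eye(4);T[:3,:3]=R.from_euler('xyz',o['tool_rot']).as_matrix();T[:3,3]=o['eef_pos']
    c["extrinsics"]=np.linalg.inv(T@c["hand_eye"])
    y=T[:3,1];print('pos',o['eef_pos'],'jawang',np.degrees(np.arctan2(y[1],y[0])),'x',T[:3,0].round(3),'j',o['joint_pos'].round(2),'w',o['width'],'F',o['ft_force'].round(1),o['clock'])
    return o,c
def stopper(c,h,lo=.008):
    W=world(c);im=c["image"].astype(int)
    m=(abs(W[...,2]-h)<lo)&(im.min(-1)>110)&(c["depth"]>0)
    n,l,st,ce=cv2.connectedComponentsWithStats(m.astype(np.uint8))
    for i in range(1,n):
        if st[i,4]>150:
            vv,uu=np.nonzero(l==i)
            p=W[l==i]
            q=np.array([ray(c,a,b,h)[:2] for a,b in zip(uu,vv)],np.float32)*1000
            r=cv2.minAreaRect(q); print(st[i].tolist(),'z',np.median(p[:,2]).round(4),np.array(r[0]).round(1),np.array(r[1]).round(1),round(r[2],1))
E
python3 - <<'E'
from w import *
o,c=look("w1"); stopper(c,.1)
E
```

```text
pos [0.62714718 0.01648579 0.18580899] jawang 12.736073099902688 x [-0.     0.001 -1.   ] j [-0.58  0.33  0.61  1.58 -0.2   1.3   0.28] w 0.05124296268018624 F [0.3 0.2 1.3] 2.1
[316, 223, 14, 39, 517] z 0.099 [629.9  14.2] [ 9.4 28.6] 12.5
```

View pics/w1.png

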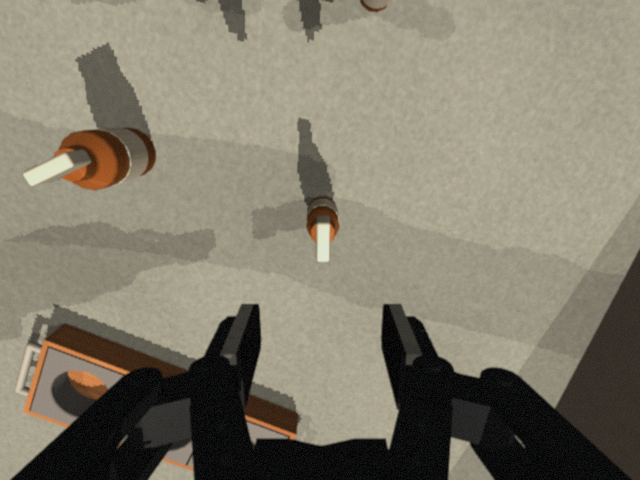

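The wrist view shows the small paddle at (323,240), centred between the fingers. Both cameras agree to within 2 mm.

Request:
{"fn": "carry_out", "kwargs": {"newtons": 60, "steps": [{"jaw": 0.6, "travel": [2.5, -3, 0], "delta_rot": [0, 0, 0]}, {"jaw": 0.6, "travel": [0, 0, -20], "delta_rot": [0, 0, 0]}, {"jaw": 0.6, "travel": [0, 0, -20], "delta_rot": [0, 0, 0]}, {"jaw": 0.6, "travel": [0, 0, -20], "delta_rot": [0, 0, 0]}, {"jaw": 0.6, "travel": [0, 0, -20], "delta_rot": [0, 0, 0]}, {"jaw": 0.6, "travel": [0, 0, -15], "delta_rot": [0, 0, 0]}, {"jaw": 0.6, "travel": [0, 0, -9], "delta_rot": [0, 0, 0]}, {"jaw": 0.6, "travel": [0, 0, 0], "delta_rot": [0, 0, 0]}]}}

```text
clock: 2.82
eef_pos: [0.6291, 0.0121, 0.0801]
tool_rot: [-1.658, 1.568, -3.008]
ft_force: [-0.9, -0.9, -0.2]
width: 0.0512
```

Request:
{"fn": "carry_out", "kwargs": {"newtons": 60, "steps": [{"jaw": 0.4, "travel": [0, 0, 0], "delta_rot": [0, 0, 0]}, {"jaw": 0.3, "travel": [0, 0, 0], "delta_rot": [0, 0, 0]}, {"jaw": 0.2, "travel": [0, 0, 0], "delta_rot": [0, 0, 0]}, {"jaw": 0, "travel": [0, 0, 0], "delta_rot": [0, 0, 0]}, {"jaw": 0, "travel": [0, 0, 0], "delta_rot": [0, 0, 0]}, {"jaw": 0, "travel": [0, 0, 0], "delta_rot": [0, 0, 0]}, {"jaw": 0, "travel": [0, 0, 0], "delta_rot": [0, 0, 0]}, {"jaw": 0, "travel": [0, 0, 0], "delta_rot": [0, 0, 0]}]}}

```text
clock: 3.48
eef_pos: [0.6301, 0.0119, 0.0818]
tool_rot: [1.891, 1.571, 0.541]
ft_force: [0.2, -0.0, 0.2]
width: 0.0001
```

Request:
{"fn": "carry_out", "kwargs": {"steps": [{"jaw": 0, "travel": [0, 0, 5], "delta_rot": [0, 0, 0]}, {"jaw": 0, "travel": [0, 0, 10], "delta_rot": [0, 0, 0]}, {"jaw": 0, "travel": [0, 0, 15], "delta_rot": [0, 0, 0]}, {"jaw": 0, "travel": [0, 0, 20], "delta_rot": [0, 0, 0]}, {"jaw": 0, "travel": [0, 0, 20], "delta_rot": [0, 0, 0]}, {"jaw": 0, "travel": [0, 0, 10], "delta_rot": [0, 0, 0]}, {"jaw": 0, "travel": [0, 0, 0], "delta_rot": [0, 0, 0]}, {"jaw": 0, "travel": [0, 0, 0], "delta_rot": [0, 0, 0]}]}}

```text
clock: 4.15
eef_pos: [0.6303, 0.012, 0.162]
tool_rot: [1.739, 1.57, 0.388]
ft_force: [-0.9, 0.0, -0.9]
width: 0.0003
```

Run:
```python
from w import *
o,c=look("w2")
c=eyes.camera("scene");cv2.imwrite("pics/s2.png",c["image"][150:330,100:400].repeat(2,0).repeat(2,1))
```

```text
pos [0.63029638 0.01196932 0.16201662] jawang 12.625323613968037 x [ 0.001  0.    -1.   ] j [-0.57  0.36  0.61  1.6  -0.21  1.25  0.3 ] w 0.00033465005297721504 F [-0.9  0.  -0.9] 4.15
```

View pics/s2.png

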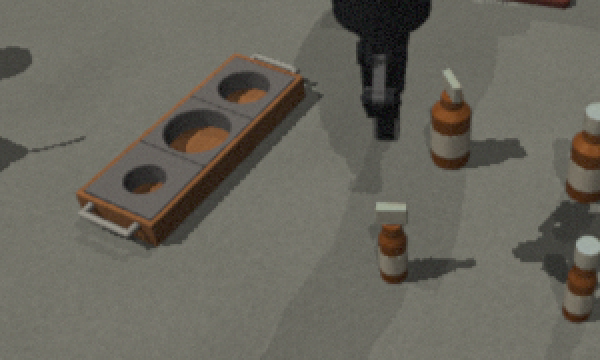

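View pics/w2.png

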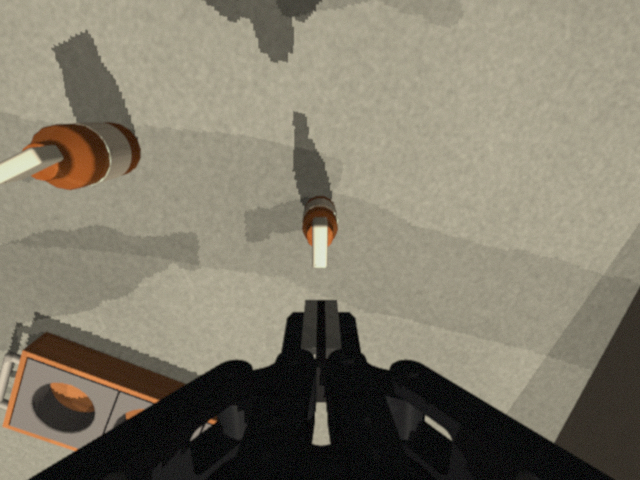

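The jaws shut on nothing (width 0) and the bottle is still standing. I'll check the projections to find out why.

Run:
```python
from w import *
def proj(c,p):
    E=c["extrinsics"];q=E[:3,:3]@p+E[:3,3];q=c["intrinsics"]@q;return (q[:2]/q[2]).round(1),q[2].round(3)
o,c=look("w3"); stopper(c,.1)
p=o['eef_pos']; b=np.array([.6297,.0134,.1])
print('hand_eye',c['hand_eye'].round(3)); print(c['intrinsics'])
for n,cc in(('w',c),('s',dict(np.load('scene1.npz'))),('t',dict(np.load('top1.npz')))):
    print(n,'tcp',proj(cc,p),'stopper',proj(cc,b),'base',proj(cc,b*[1,1,0]))
W=world(c);im=c['image']
print('finger tip depth',[ (u,v,W[v,u].round(3).tolist(),float(c['depth'][v,u])) for u,v in((312,305),(328,305),(312,320),(330,340))])
t=eyes.camera("top");cv2.imwrite("pics/t3.png",t["image"])
```

```text
pos [0.629424   0.01199684 0.16055597] jawang 12.623190847739059 x [-0.002 -0.    -1.   ] j [-0.57  0.36  0.61  1.6  -0.21  1.25  0.3 ] w -0.00016080703289449394 F [ 0.2  0.6 -0.6] 4.25
[314, 227, 15, 42, 624] z 0.099 [629.9  14.1] [ 9.2 28. ] 12.6
hand_eye [[-0.001 -0.322  0.947 -0.167]
 [ 1.    -0.     0.001  0.   ]
 [-0.     0.947  0.322 -0.083]
 [ 0.     0.     0.     1.   ]]
[[376.16599966   0.         320.69479273]
 [  0.         376.16599966 242.13243597]
 [  0.           0.           1.        ]]
w tcp (array([319.2, 292.9]), np.float64(0.185)) stopper (array([320.5, 248.8]), np.float64(0.242)) base (array([320.6, 211. ]), np.float64(0.337))
s tcp (array([294.5, 228.4]), np.float64(0.795)) stopper (array([296.1, 252.4]), np.float64(0.837)) base (array([297.4, 286.7]), np.float64(0.908))
t tcp (array([331.6, 163.5]), np.float64(0.761)) stopper (array([328.9, 171.7]), np.float64(0.822)) base (array([326.6, 183.1]), np.float64(0.921))
finger tip depth [(312, 305, [0.624, 0.022, 0.193], 0.15083228051662445), (328, 305, [0.631, 0.023, 0.193], 0.15141326189041138), (312, 320, [0.625, 0.023, 0.206], 0.1389898657798767), (330, 340, [0.631, 0.024, 0.218], 0.12703238427639008)]
```

View pics/t3.png

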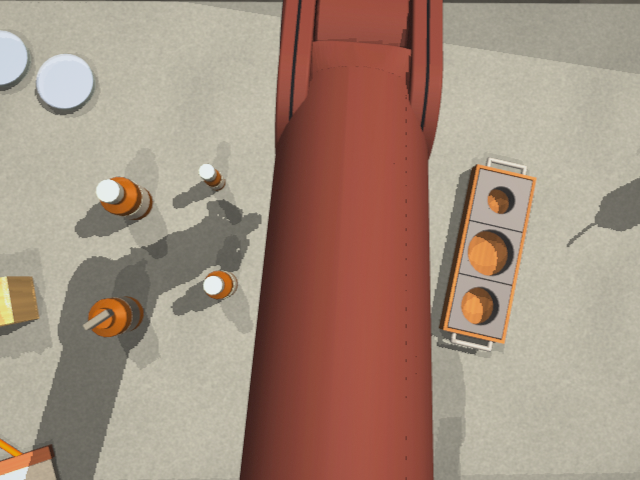

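Projected from the pose, the TCP sits at wrist pixel (319,293), but the finger ends appear about 28 mm above it. The scene camera shows the same offset. I'll measure this more carefully.

Run:
```python
from w import *
o,c=look("w4")
W=world(c)
for u in(305,310,315,320,325,330,335):
    print(u,[(v,W[v,u].round(3).tolist()) for v in range(290,312,3)])
i=c['image'];cv2.imwrite("pics/w4c.png",cv2.resize(i[280:420,240:400],None,fx=4,fy=4))
s=eyes.camera("scene");cv2.imwrite("pics/s4.png",cv2.resize(s["image"][150:300,220:380],None,fx=4,fy=4,interpolation=cv2.INTER_CUBIC))
Ws=world(s)
for v in range(206,228,2): print(v,[Ws[v,u].round(3).tolist() for u in (290,293,296)])
```

```text
pos [0.62938668 0.01194346 0.16043991] jawang 12.621321810338575 x [-0.002 -0.    -1.   ] j [-0.57  0.36  0.61  1.6  -0.21  1.25  0.3 ] w 1.2487689336063135e-05 F [ 0.1  0.1 -0.1] 4.35
305 [(290, [0.632, -0.066, -0.001]), (293, [0.633, -0.07, -0.001]), (296, [0.634, -0.074, -0.002]), (299, [0.634, -0.076, -0.001]), (302, [0.621, 0.022, 0.191]), (305, [0.622, 0.021, 0.193]), (308, [0.622, 0.021, 0.196]), (311, [0.622, 0.022, 0.199])]
310 [(290, [0.637, -0.066, -0.002]), (293, [0.612, 0.093, 0.328]), (296, [0.638, -0.072, -0.001]), (299, [0.639, -0.075, -0.001]), (302, [0.623, 0.022, 0.191]), (305, [0.623, 0.023, 0.194]), (308, [0.624, 0.022, 0.195]), (311, [0.624, 0.022, 0.198])]
315 [(290, [0.642, -0.065, -0.001]), (293, [0.642, -0.068, -0.001]), (296, [0.612, 0.093, 0.328]), (299, [0.644, -0.074, -0.001]), (302, [0.625, 0.022, 0.19]), (305, [0.626, 0.022, 0.192]), (308, [0.626, 0.022, 0.195]), (311, [0.626, 0.022, 0.198])]
320 [(290, [0.646, -0.064, -0.001]), (293, [0.647, -0.066, -0.0]), (296, [0.648, -0.07, -0.001]), (299, [0.648, -0.072, 0.0]), (302, [0.627, 0.023, 0.191]), (305,
[... 943 characters left out ...]
0.021, 0.235], [0.663, 0.027, 0.239]]
210 [[0.643, 0.01, 0.214], [0.641, 0.014, 0.214], [0.644, 0.02, 0.217]]
212 [[0.643, 0.009, 0.209], [0.642, 0.015, 0.21], [0.641, 0.019, 0.21]]
214 [[0.643, 0.009, 0.205], [0.644, 0.015, 0.208], [0.641, 0.019, 0.206]]
216 [[0.644, 0.009, 0.201], [0.641, 0.014, 0.2], [0.641, 0.019, 0.201]]
218 [[0.644, 0.009, 0.197], [0.641, 0.014, 0.196], [0.642, 0.019, 0.198]]
220 [[0.637, 0.007, 0.186], [0.636, 0.012, 0.186], [0.636, 0.017, 0.188]]
222 [[0.449, -0.057, 0.001], [0.445, -0.051, -0.001], [0.443, -0.044, -0.002]]
224 [[0.455, -0.055, 0.0], [0.453, -0.048, -0.0], [0.451, -0.041, -0.0]]
226 [[0.461, -0.053, -0.0], [0.46, -0.046, 0.001], [0.458, -0.04, -0.0]]
```

View pics/s4.png

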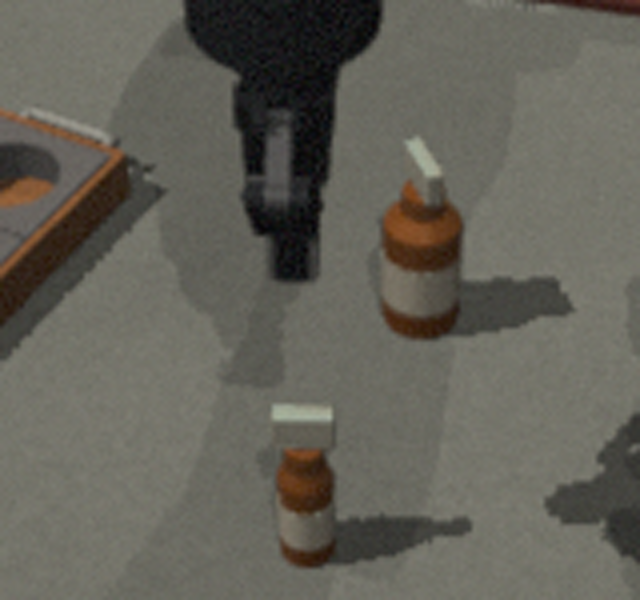

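View pics/w4c.png

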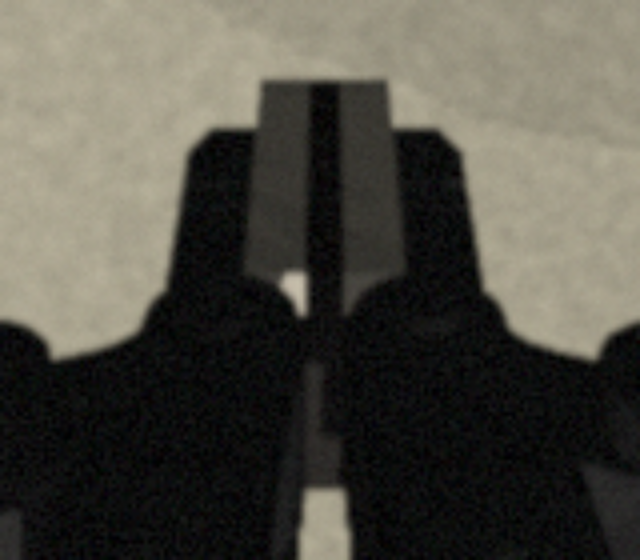

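Both cameras put the real finger ends 28 mm behind the reported TCP, and the lateral position is right. I'll correct for this along the tool axis. For the small bottle, tips at z≈0.083 means a reported z of about 0.055.

Request:
{"fn": "carry_out", "kwargs": {"newtons": 60, "steps": [{"jaw": 0.5, "travel": [0.5, 1.5, 0], "delta_rot": [0, 0, 0]}, {"jaw": 0.5, "travel": [0, 0, 0], "delta_rot": [0, 0, 0]}, {"jaw": 0.5, "travel": [0, 0, 0], "delta_rot": [0, 0, 0]}, {"jaw": 0.5, "travel": [0, 0, 0], "delta_rot": [0, 0, 0]}, {"jaw": 0.5, "travel": [0, 0, -20], "delta_rot": [0, 0, 0]}, {"jaw": 0.5, "travel": [0, 0, -20], "delta_rot": [0, 0, 0]}, {"jaw": 0.5, "travel": [0, 0, -20], "delta_rot": [0, 0, 0]}, {"jaw": 0.5, "travel": [0, 0, -15], "delta_rot": [0, 0, 0]}]}}

```text
clock: 5.12
eef_pos: [0.63, 0.0134, 0.0852]
tool_rot: [-1.71, 1.57, -3.061]
ft_force: [-0.2, -0.3, 0.1]
width: 0.0429
```

Request:
{"fn": "carry_out", "kwargs": {"newtons": 60, "steps": [{"jaw": 0.5, "travel": [0, 0, -12], "delta_rot": [0, 0, 0]}, {"jaw": 0.5, "travel": [0, 0, -10], "delta_rot": [0, 0, 0]}, {"jaw": 0.5, "travel": [0, 0, -6], "delta_rot": [0, 0, 0]}, {"jaw": 0.5, "travel": [0, 0, -4], "delta_rot": [0, 0, 0]}, {"jaw": 0.5, "travel": [0, 0, 0], "delta_rot": [0, 0, 0]}, {"jaw": 0.5, "travel": [0, 0, 0], "delta_rot": [0, 0, 0]}, {"jaw": 0.5, "travel": [0, 0, 0], "delta_rot": [0, 0, 0]}, {"jaw": 0.5, "travel": [0, 0, 0], "delta_rot": [0, 0, 0]}]}}

```text
clock: 5.78
eef_pos: [0.6311, 0.0134, 0.0555]
tool_rot: [1.585, 1.57, 0.235]
ft_force: [-0.4, 0.4, 0.1]
width: 0.0428
```

Run:
```python
from w import *
o,c=look("w5");stopper(c,.1)
cv2.imwrite("pics/w5c.png",cv2.resize(c['image'][180:420,200:440],None,fx=2.4,fy=2.4))
```

```text
pos [0.6310637  0.01340847 0.05545543] jawang 12.6153207323428 x [ 0.001  0.    -1.   ] j [-0.54  0.46  0.57  1.7  -0.28  1.06  0.35] w 0.04284269272540647 F [-0.4  0.4  0.1] 5.7833
[303, 309, 27, 66, 1631] z 0.0989 [629.5  14.4] [ 9.7 28.7] 12.0
```

View pics/w5c.png

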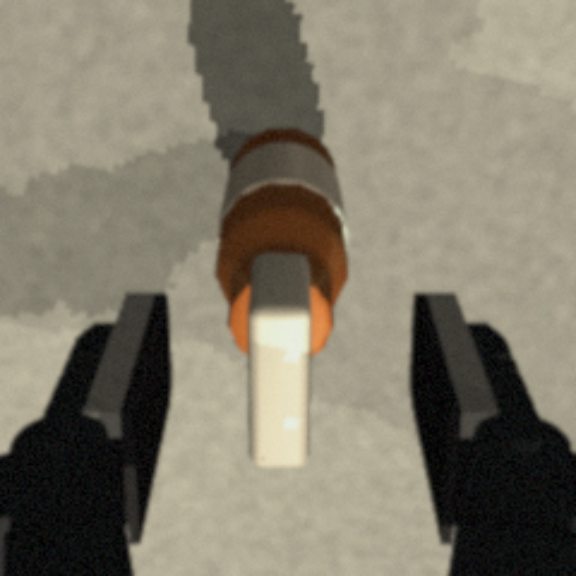

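The paddle is between the pads, about 1 mm off centre. I'll nudge and close.

Request:
{"fn": "carry_out", "kwargs": {"newtons": 60, "steps": [{"jaw": 0.4, "travel": [-1.2, 0.5, 0], "delta_rot": [0, 0, 0]}, {"jaw": 0.3, "travel": [0, 0, 0], "delta_rot": [0, 0, 0]}, {"jaw": 0.2, "travel": [0, 0, 0], "delta_rot": [0, 0, 0]}, {"jaw": 0, "travel": [0, 0, 0], "delta_rot": [0, 0, 0]}, {"jaw": 0, "travel": [0, 0, 0], "delta_rot": [0, 0, 0]}, {"jaw": 0, "travel": [0, 0, 0], "delta_rot": [0, 0, 0]}, {"jaw": 0, "travel": [0, 0, 0], "delta_rot": [0, 0, 0]}, {"jaw": 0, "travel": [0, 0, 0], "delta_rot": [0, 0, 0]}]}}

```text
clock: 6.5
eef_pos: [0.6296, 0.0139, 0.0549]
tool_rot: [1.518, 1.57, 0.168]
ft_force: [-1.3, -0.1, 3.7]
width: 0.0083
```

Request:
{"fn": "carry_out", "kwargs": {"steps": [{"jaw": 0, "travel": [0, 0, 5], "delta_rot": [0, 0, 0]}, {"jaw": 0, "travel": [0, 0, 10], "delta_rot": [0, 0, 0]}, {"jaw": 0, "travel": [0, 0, 15], "delta_rot": [0, 0, 0]}, {"jaw": 0, "travel": [0, 0, 20], "delta_rot": [0, 0, 0]}, {"jaw": 0, "travel": [0, 0, 20], "delta_rot": [0, 0, 0]}, {"jaw": 0, "travel": [0, 0, 10], "delta_rot": [0, 0, 0]}, {"jaw": 0, "travel": [0, 0, 0], "delta_rot": [0, 0, 0]}, {"jaw": 0, "travel": [0, 0, 0], "delta_rot": [0, 0, 0]}]}}

```text
clock: 7.17
eef_pos: [0.6295, 0.014, 0.1349]
tool_rot: [1.812, 1.57, 0.462]
ft_force: [-0.5, 0.1, -1.3]
width: 0.0084
```

Run:
```python
from w import *
o,c=look("w6")
cc=eyes.camera("scene");cv2.imwrite("pics/s6.png",np.hstack([c["image"][180:480,170:470],cc["image"][130:330,200:400].repeat(3,0).repeat(3,1)[::2,::2]]))
```

```text
pos [0.62948354 0.01399928 0.13485299] jawang 12.626236515143875 x [ 0.001  0.    -1.   ] j [-0.56  0.38  0.6   1.63 -0.23  1.2   0.31] w 0.008421523410435262 F [-0.5  0.1 -1.3] 7.1667
```

View pics/s6.png

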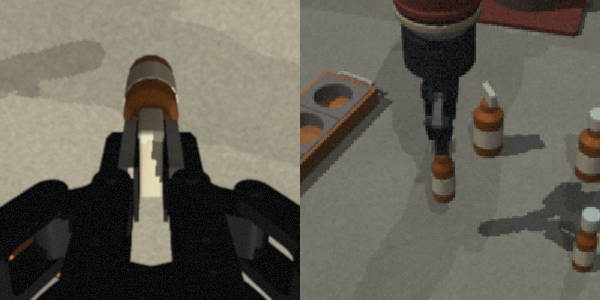

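Request:
{"fn": "carry_out", "kwargs": {"steps": [{"jaw": 0, "travel": [-1, -12, 0], "delta_rot": [0, 0, 0]}, {"jaw": 0, "travel": [-3, -24, 0], "delta_rot": [0, 0, 0]}, {"jaw": 0, "travel": [-4, -34, 0], "delta_rot": [0, 0, 0]}, {"jaw": 0, "travel": [-4, -34, 0], "delta_rot": [0, 0, 0]}, {"jaw": 0, "travel": [-4, -34, 0], "delta_rot": [0, 0, 0]}, {"jaw": 0, "travel": [-4, -34, 0], "delta_rot": [0, 0, 0]}, {"jaw": 0, "travel": [-4, -34, 0], "delta_rot": [0, 0, 0]}, {"jaw": 0, "travel": [-4, -30, 0], "delta_rot": [0, 0, 0]}]}}

```text
clock: 7.93
eef_pos: [0.5997, -0.2255, 0.1339]
tool_rot: [-1.405, 1.569, -2.757]
ft_force: [0.2, 0.3, -0.9]
width: 0.0083
```

Request:
{"fn": "carry_out", "kwargs": {"steps": [{"jaw": 0, "travel": [-3, -24, 0], "delta_rot": [0, 0, 0]}, {"jaw": 0, "travel": [-2, -15, 0], "delta_rot": [0, 0, 0]}, {"jaw": 0, "travel": [-1, -8.5, 0], "delta_rot": [0, 0, 0]}, {"jaw": 0, "travel": [0, 0, 0], "delta_rot": [0, 0, 0]}, {"jaw": 0, "travel": [0, 0, 0], "delta_rot": [0, 0, 0]}, {"jaw": 0, "travel": [0, 0, 0], "delta_rot": [0, 0, 0]}, {"jaw": 0, "travel": [0, 0, 0], "delta_rot": [0, 0, 0]}, {"jaw": 0, "travel": [0, 0, 0], "delta_rot": [0, 0, 0]}]}}

```text
clock: 8.6
eef_pos: [0.5959, -0.2682, 0.1346]
tool_rot: [2.92, 1.57, 1.572]
ft_force: [-0.4, -0.2, -0.6]
width: 0.0089
```

Run:
```python
from w import *
o,c=look("w7")
cc=eyes.camera("scene");cv2.imwrite("pics/s7.png",np.hstack([c["image"][180:480,120:420],cc["image"][100:300,120:320].repeat(3,0).repeat(3,1)[::2,::2]]))
```

```text
pos [ 0.59587818 -0.26816082  0.13462132] jawang 12.730417666432944 x [-0.     0.001 -1.   ] j [-0.15  0.45  0.68  1.57 -0.29  1.23  0.8 ] w 0.008862748380734125 F [-0.4 -0.2 -0.6] 8.6
```

View pics/s7.png

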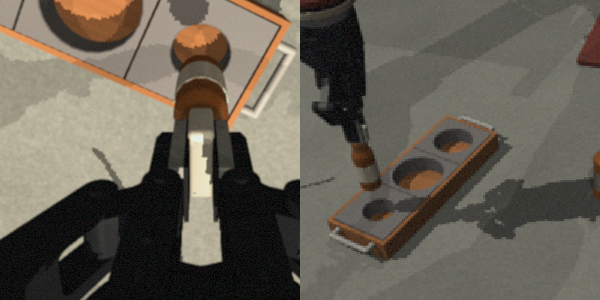

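Run:
```python
from w import *
o,c=look("w8")
cv2.imwrite("pics/w8c.png",cv2.resize(c['image'][150:350,220:420],None,fx=3,fy=3,interpolation=cv2.INTER_CUBIC))
for u,v in((320,222),(320,228)): print(ray(c,u,v,.033))
# small hole circle projected from estimate
E=c["extrinsics"];K=c["intrinsics"]
im=c["image"].copy()
ax=np.array([.974,-.226]);ce=np.array([.5096,-.2496])
for k,r in((88,.022),(0,.037),(-88,.030)):
    a=np.linspace(0,6.283,60);P=np.c_[ce[0]+ax[0]*k/1000+r*np.cos(a),ce[1]+ax[1]*k/1000+r*np.sin(a),np.full(60,.033)]
    q=(E[:3,:3]@P.T).T+E[:3,3];q=q@K.T;q=q[:,:2]/q[:,2:]
    cv2.polylines(im,[q.astype(np.int32)],True,(0,255,0),1)
cv2.imwrite("pics/w8o.png",im)
```

```text
pos [ 0.59571336 -0.26871207  0.13472365] jawang 12.691193253661575 x [ 0.  0. -1.] j [-0.15  0.45  0.68  1.57 -0.29  1.23  0.8 ] w 0.008802748037168363 F [ 0.6  0.7 -0.7] 8.7
[ 0.59439098 -0.2612036   0.033     ]
[ 0.59540883 -0.26573548  0.033     ]
```

View pics/w8o.png

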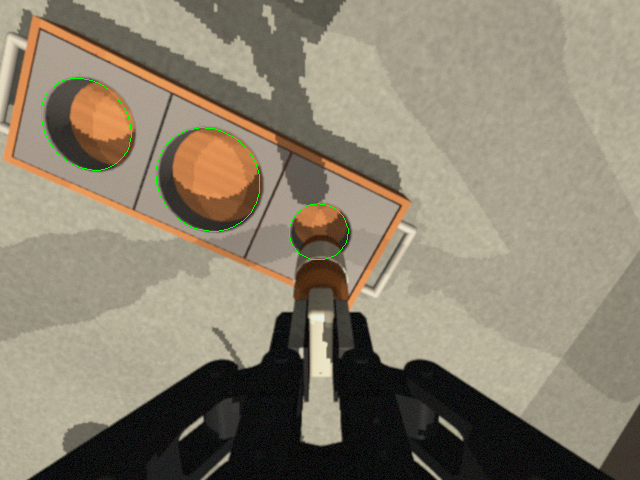

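The projected pocket circles match all three holes. Lowering now.

Request:
{"fn": "carry_out", "kwargs": {"steps": [{"jaw": 0, "travel": [0, -0.5, -15], "delta_rot": [0, 0, 0]}, {"jaw": 0, "travel": [0, 0, -18], "delta_rot": [0, 0, 0]}, {"jaw": 0, "travel": [0, 0, -15], "delta_rot": [0, 0, 0]}, {"jaw": 0, "travel": [0, 0, -10], "delta_rot": [0, 0, 0]}, {"jaw": 0, "travel": [0, 0, -7], "delta_rot": [0, 0, 0]}, {"jaw": 0, "travel": [0, 0, -5], "delta_rot": [0, 0, 0]}, {"jaw": 0, "travel": [0, 0, -3], "delta_rot": [0, 0, 0]}, {"jaw": 0, "travel": [0, 0, 0], "delta_rot": [0, 0, 0]}]}}

```text
clock: 9.42
eef_pos: [0.5954, -0.2701, 0.0616]
tool_rot: [-1.589, 1.571, -2.94]
ft_force: [0.5, 0.2, -0.7]
width: 0.0085
```

Request:
{"fn": "carry_out", "kwargs": {"steps": [{"jaw": 0, "travel": [0, 0, -0.7], "delta_rot": [0, 0, 0]}, {"jaw": 0, "travel": [0, 0, 0], "delta_rot": [0, 0, 0]}, {"jaw": 0, "travel": [0, 0, 0], "delta_rot": [0, 0, 0]}, {"jaw": 0.15, "travel": [0, 0, 0], "delta_rot": [0, 0, 0]}, {"jaw": 0.25, "travel": [0, 0, 0], "delta_rot": [0, 0, 0]}, {"jaw": 0.35, "travel": [0, 0, 0], "delta_rot": [0, 0, 0]}, {"jaw": 0.35, "travel": [0, 0, 0], "delta_rot": [0, 0, 0]}, {"jaw": 0.35, "travel": [0, 0, 0], "delta_rot": [0, 0, 0]}]}}

```text
clock: 10.08
eef_pos: [0.5954, -0.2701, 0.0611]
tool_rot: [1.174, 1.571, -0.177]
ft_force: [0.2, -0.7, -0.0]
width: 0.0301
```

Request:
{"fn": "carry_out", "kwargs": {"steps": [{"jaw": 0.35, "travel": [0, 0, 15], "delta_rot": [0, 0, 0]}, {"jaw": 0.35, "travel": [0, 0, 25], "delta_rot": [0, 0, 0]}, {"jaw": 0.35, "travel": [0, 0, 30], "delta_rot": [0, 0, 0]}, {"jaw": 0.35, "travel": [0, 0, 30], "delta_rot": [0, 0, 0]}, {"jaw": 0.5, "travel": [0, 0, 0], "delta_rot": [0, 0, 0]}, {"jaw": 0.5, "travel": [0, 0, 0], "delta_rot": [0, 0, 0]}, {"jaw": 0.5, "travel": [0, 0, 0], "delta_rot": [0, 0, 0]}, {"jaw": 0.5, "travel": [0, 0, 0], "delta_rot": [0, 0, 0]}]}}

```text
clock: 10.75
eef_pos: [0.5948, -0.2697, 0.1597]
tool_rot: [-2.152, 1.569, 2.781]
ft_force: [-0.5, -0.6, -0.3]
width: 0.0427
```

Run:
```python
from w import *
o,c=look("w9"); stopper(c,.105)
```

```text
pos [ 0.59476121 -0.26966481  0.15967746] jawang 12.621149668858218 x [-0.002  0.001 -1.   ] j [-0.16  0.43  0.69  1.54 -0.28  1.27  0.79] w 0.04269896215544139 F [-0.5 -0.6 -0.3] 10.75
[314, 233, 16, 44, 687] z 0.1039 [ 596.1 -270. ] [ 9.6 29. ] 12.6
```

View pics/w9.png

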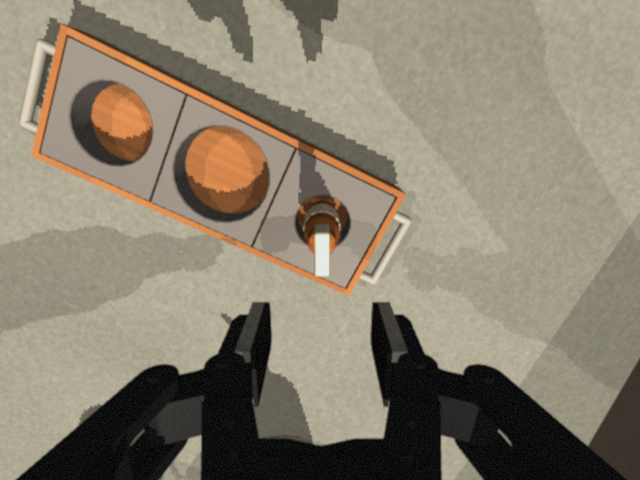

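The small bottle is standing in its pocket: paddle at (322,253), top z 0.104. Next is the medium one.

Request:
{"fn": "carry_out", "kwargs": {"steps": [{"jaw": 0.5, "travel": [-14.7, 29.6, 0], "delta_rot": [0, 0, -6.7]}, {"jaw": 0.5, "travel": [-14.7, 29.6, 0], "delta_rot": [0, 0, -6.7]}, {"jaw": 0.5, "travel": [-14.7, 29.6, 0], "delta_rot": [0, 0, -6.7]}, {"jaw": 0.5, "travel": [-14.7, 29.6, 0], "delta_rot": [0, 0, -6.7]}, {"jaw": 0.5, "travel": [-14.7, 29.6, 0], "delta_rot": [0, 0, -6.7]}, {"jaw": 0.5, "travel": [-14.7, 29.6, 0], "delta_rot": [0, 0, -6.7]}, {"jaw": 0.5, "travel": [-14.7, 29.6, 0], "delta_rot": [0, 0, -6.7]}, {"jaw": 0.5, "travel": [-14.7, 29.6, 0], "delta_rot": [0, 0, -6.7]}]}}

```text
clock: 11.47
eef_pos: [0.4839, -0.0461, 0.1604]
tool_rot: [-0.836, 1.569, -3.07]
ft_force: [0.2, 1.1, 0.0]
width: 0.0428
```

Request:
{"fn": "carry_out", "kwargs": {"steps": [{"jaw": 0.5, "travel": [-14.7, 29.6, 0], "delta_rot": [0, 0, -6.7]}, {"jaw": 0.5, "travel": [-14.7, 29.6, 0], "delta_rot": [0, 0, -6.4]}, {"jaw": 0.5, "travel": [0, 0, 0], "delta_rot": [0, 0, 0]}, {"jaw": 0.5, "travel": [0, 0, 0], "delta_rot": [0, 0, 0]}, {"jaw": 0.5, "travel": [0, 0, 0], "delta_rot": [0, 0, 0]}, {"jaw": 0.5, "travel": [0, 0, 0], "delta_rot": [0, 0, 0]}, {"jaw": 0.5, "travel": [0, 0, 0], "delta_rot": [0, 0, 0]}, {"jaw": 0.5, "travel": [0, 0, 0], "delta_rot": [0, 0, 0]}]}}

```text
clock: 12.13
eef_pos: [0.4596, 0.0042, 0.161]
tool_rot: [-0.8, 1.57, 3.051]
ft_force: [-0.6, -0.4, -0.0]
width: 0.0425
```

Run:
```python
from w import *
o,c=look("w10"); stopper(c,.115)
```

```text
pos [0.45956077 0.00422944 0.16100181] jawang -49.36219873440403 x [-0.001  0.    -1.   ] j [-0.78 -0.07  0.66  1.99  0.04  1.2  -1.  ] w 0.04253835893427674 F [-0.6 -0.4 -0. ] 12.1333
[28, 12, 64, 60, 2745] z 0.1143 [463.4 183. ] [27.  29.6] 67.3
[270, 222, 19, 53, 824] z 0.1139 [449.1  27.9] [33.6 10.1] 34.6
```

View pics/w10.png

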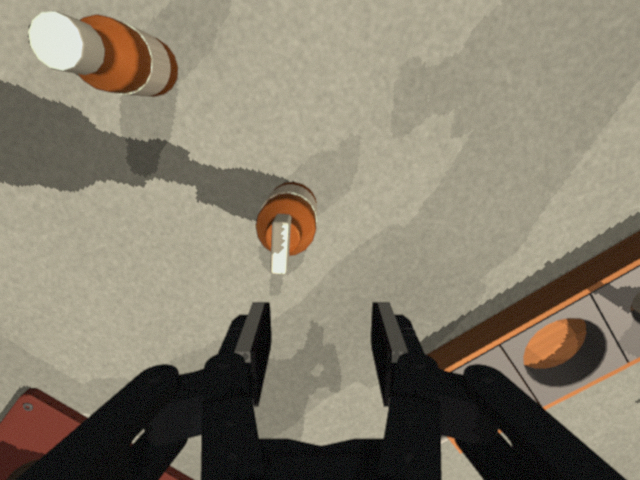

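The speed limit left us short. The medium paddle is at (281,245), about (448.6, 27.4). I'll correct, then descend.

Request:
{"fn": "carry_out", "kwargs": {"steps": [{"jaw": 0.5, "travel": [-5.5, 11.6, 0], "delta_rot": [0, 0, -2.6]}, {"jaw": 0.5, "travel": [-5.5, 11.6, 0], "delta_rot": [0, 0, -2.6]}, {"jaw": 0.5, "travel": [0, 0, 0], "delta_rot": [0, 0, 0]}, {"jaw": 0.5, "travel": [0, 0, -10], "delta_rot": [0, 0, 0]}, {"jaw": 0.5, "travel": [0, 0, -15], "delta_rot": [0, 0, 0]}, {"jaw": 0.5, "travel": [0, 0, -10], "delta_rot": [0, 0, 0]}, {"jaw": 0.5, "travel": [0, 0, 0], "delta_rot": [0, 0, 0]}, {"jaw": 0.5, "travel": [0, 0, 0], "delta_rot": [0, 0, 0]}]}}

```text
clock: 12.85
eef_pos: [0.448, 0.0276, 0.1255]
tool_rot: [-0.404, 1.569, -2.927]
ft_force: [-0.0, 0.6, -0.1]
width: 0.0425
```

Run:
```python
from w import *
o,c=look("w11"); stopper(c,.115)
```

```text
pos [0.44802635 0.02759807 0.12552397] jawang -54.51355793580591 x [-0.002 -0.    -1.   ] j [-0.8  -0.05  0.63  2.06  0.03  1.12 -1.13] w 0.04249194394685206 F [-0.   0.6 -0.1] 12.85
[13, 35, 75, 69, 3700] z 0.1143 [463.7 182.8] [26.9 30.1] 67.3
[311, 253, 19, 59, 954] z 0.1139 [448.7  28.5] [33.   9.5] 35.9
```

Aligned to within 1 mm. Descend 56 mm, then close.

Request:
{"fn": "carry_out", "kwargs": {"steps": [{"jaw": 0.5, "travel": [0.5, 0.5, -10], "delta_rot": [0, 0, 0]}, {"jaw": 0.5, "travel": [0, 0, -15], "delta_rot": [0, 0, 0]}, {"jaw": 0.5, "travel": [0, 0, -12], "delta_rot": [0, 0, 0]}, {"jaw": 0.5, "travel": [0, 0, -9], "delta_rot": [0, 0, 0]}, {"jaw": 0.5, "travel": [0, 0, -6], "delta_rot": [0, 0, 0]}, {"jaw": 0.5, "travel": [0, 0, -4], "delta_rot": [0, 0, 0]}, {"jaw": 0.5, "travel": [0, 0, 0], "delta_rot": [0, 0, 0]}, {"jaw": 0.5, "travel": [0, 0, 0], "delta_rot": [0, 0, 0]}]}}

```text
clock: 13.57
eef_pos: [0.4491, 0.0288, 0.0704]
tool_rot: [-1.832, 1.57, 1.929]
ft_force: [0.8, -0.3, 0.6]
width: 0.0427
```

Request:
{"fn": "carry_out", "kwargs": {"newtons": 70, "steps": [{"jaw": 0.4, "travel": [0, 0, 0], "delta_rot": [0, 0, 0]}, {"jaw": 0.3, "travel": [0, 0, 0], "delta_rot": [0, 0, 0]}, {"jaw": 0.2, "travel": [0, 0, 0], "delta_rot": [0, 0, 0]}, {"jaw": 0, "travel": [0, 0, 0], "delta_rot": [0, 0, 0]}, {"jaw": 0, "travel": [0, 0, 0], "delta_rot": [0, 0, 0]}, {"jaw": 0, "travel": [0, 0, 0], "delta_rot": [0, 0, 0]}, {"jaw": 0, "travel": [0, 0, 0], "delta_rot": [0, 0, 0]}, {"jaw": 0, "travel": [0, 0, 0], "delta_rot": [0, 0, 0]}]}}

```text
clock: 14.23
eef_pos: [0.4495, 0.029, 0.0707]
tool_rot: [-2.705, 1.57, 1.057]
ft_force: [1.0, -0.1, 5.8]
width: 0.0084
```

Request:
{"fn": "carry_out", "kwargs": {"steps": [{"jaw": 0, "travel": [0, 0, 5], "delta_rot": [0, 0, 0]}, {"jaw": 0, "travel": [0, 0, 10], "delta_rot": [0, 0, 0]}, {"jaw": 0, "travel": [0, 0, 15], "delta_rot": [0, 0, 0]}, {"jaw": 0, "travel": [0, 0, 20], "delta_rot": [0, 0, 0]}, {"jaw": 0, "travel": [0, 0, 20], "delta_rot": [0, 0, 0]}, {"jaw": 0, "travel": [0, 0, 10], "delta_rot": [0, 0, 0]}, {"jaw": 0, "travel": [0, 0, 0], "delta_rot": [0, 0, 0]}, {"jaw": 0, "travel": [0, 0, 0], "delta_rot": [0, 0, 0]}]}}

```text
clock: 14.9
eef_pos: [0.4489, 0.029, 0.1502]
tool_rot: [-2.232, 1.57, 1.529]
ft_force: [-0.4, -0.3, -1.3]
width: 0.0083
```

Run:
```python
from w import *
o,c=look("w12")
cc=eyes.camera("scene");cv2.imwrite("pics/s12.png",np.hstack([c["image"][180:480,170:470],cc["image"][130:330,200:400].repeat(3,0).repeat(3,1)[::2,::2]]))
```

```text
pos [0.44891392 0.02900628 0.15016658] jawang -54.480156074435286 x [ 0.     0.001 -1.   ] j [-0.81 -0.08  0.62  2.03  0.05  1.18 -1.15] w 0.008266307976255093 F [-0.4 -0.3 -1.3] 14.9
```

View pics/s12.png

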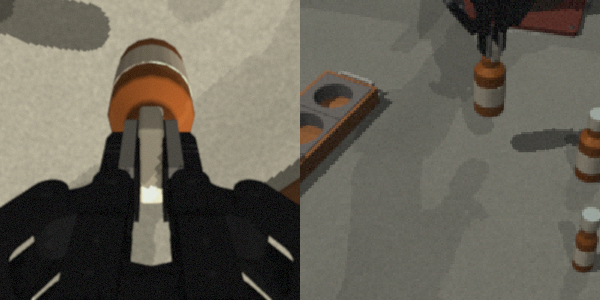

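Request:
{"fn": "carry_out", "kwargs": {"steps": [{"jaw": 0, "travel": [-0.5, -8, 0], "delta_rot": [0, 0, 0]}, {"jaw": 0, "travel": [-1, -14, 0], "delta_rot": [0, 0, 0]}, {"jaw": 0, "travel": [-2, -20, 0], "delta_rot": [0, 0, 0]}, {"jaw": 0, "travel": [-2, -22, 0], "delta_rot": [0, 0, 0]}, {"jaw": 0, "travel": [-2, -22, 0], "delta_rot": [0, 0, 0]}, {"jaw": 0, "travel": [-2, -22, 0], "delta_rot": [0, 0, 0]}, {"jaw": 0, "travel": [-2, -22, 0], "delta_rot": [0, 0, 0]}, {"jaw": 0, "travel": [-2, -22, 0], "delta_rot": [0, 0, 0]}]}}

```text
clock: 15.67
eef_pos: [0.4344, -0.1248, 0.1494]
tool_rot: [-0.846, 1.569, 2.914]
ft_force: [-0.4, 0.3, -1.1]
width: 0.0082
```

Request:
{"fn": "carry_out", "kwargs": {"steps": [{"jaw": 0, "travel": [-2, -22, 0], "delta_rot": [0, 0, 0]}, {"jaw": 0, "travel": [-2, -22, 0], "delta_rot": [0, 0, 0]}, {"jaw": 0, "travel": [-2, -22, 0], "delta_rot": [0, 0, 0]}, {"jaw": 0, "travel": [-2, -20, 0], "delta_rot": [0, 0, 0]}, {"jaw": 0, "travel": [-2, -14, 0], "delta_rot": [0, 0, 0]}, {"jaw": 0, "travel": [-1, -7, 0], "delta_rot": [0, 0, 0]}, {"jaw": 0, "travel": [0, 0, 0], "delta_rot": [0, 0, 0]}, {"jaw": 0, "travel": [0, 0, 0], "delta_rot": [0, 0, 0]}]}}

```text
clock: 16.33
eef_pos: [0.424, -0.2299, 0.1497]
tool_rot: [-0.995, 1.569, 2.766]
ft_force: [0.6, 1.0, -1.3]
width: 0.0084
```

```bash
cat >> w.py <<'E'
def overlay(c,name):
    E=c["extrinsics"];K=c["intrinsics"];im=c["image"].copy()
    ax=np.array([.974,-.226]);ce=np.array([.5096,-.2496])
    for k,r in((88,.022),(0,.037),(-88,.030)):
        a=np.linspace(0,6.283,60);P=np.c_[ce[0]+ax[0]*k/1000+r*np.cos(a),ce[1]+ax[1]*k/1000+r*np.sin(a),np.full(60,.033)]
        q=(E[:3,:3]@P.T).T+E[:3,3];q=q@K.T;q=q[:,:2]/q[:,2:]
        cv2.polylines(im,[q.astype(np.int32)],True,(0,255,0),1)
    cv2.imwrite(name,im)
E
python3 - <<'E'
from w import *
o,c=look("w13");overlay(c,"pics/w13o.png")
E
```

```text
pos [ 0.42399615 -0.22989726  0.14970192] jawang -54.53326577096168 x [-0.002  0.001 -1.   ] j [-0.56 -0.    0.99  1.97  0.    1.17 -0.53] w 0.008351606117741397 F [ 0.6  1.  -1.3] 16.3333
```

View pics/w13o.png

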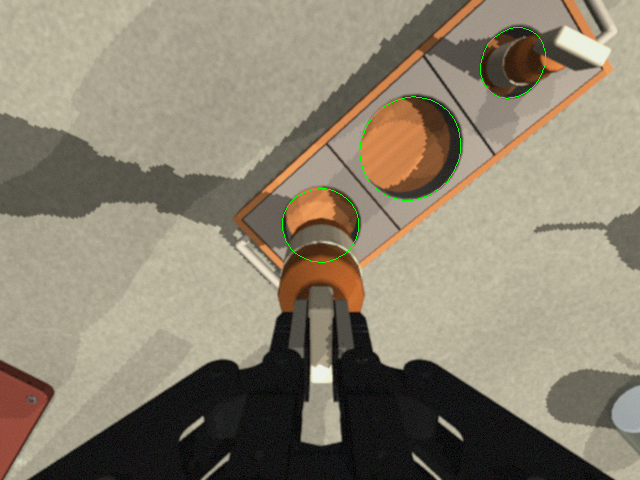

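Still aligned: the pocket circle is centred on the bottle axis at (320,225). Lowering.

Request:
{"fn": "carry_out", "kwargs": {"steps": [{"jaw": 0, "travel": [0, 0, -15], "delta_rot": [0, 0, 0]}, {"jaw": 0, "travel": [0, 0, -18], "delta_rot": [0, 0, 0]}, {"jaw": 0, "travel": [0, 0, -15], "delta_rot": [0, 0, 0]}, {"jaw": 0, "travel": [0, 0, -10], "delta_rot": [0, 0, 0]}, {"jaw": 0, "travel": [0, 0, -7], "delta_rot": [0, 0, 0]}, {"jaw": 0, "travel": [0, 0, -5], "delta_rot": [0, 0, 0]}, {"jaw": 0, "travel": [0, 0, -3.5], "delta_rot": [0, 0, 0]}, {"jaw": 0, "travel": [0, 0, 0], "delta_rot": [0, 0, 0]}]}}

```text
clock: 17.05
eef_pos: [0.4244, -0.23, 0.0764]
tool_rot: [-1.222, 1.57, 2.539]
ft_force: [-0.6, 0.9, -1.3]
width: 0.0081
```

Request:
{"fn": "carry_out", "kwargs": {"steps": [{"jaw": 0, "travel": [0, 0, -0.7], "delta_rot": [0, 0, 0]}, {"jaw": 0, "travel": [0, 0, 0], "delta_rot": [0, 0, 0]}, {"jaw": 0, "travel": [0, 0, 0], "delta_rot": [0, 0, 0]}, {"jaw": 0.15, "travel": [0, 0, 0], "delta_rot": [0, 0, 0]}, {"jaw": 0.25, "travel": [0, 0, 0], "delta_rot": [0, 0, 0]}, {"jaw": 0.35, "travel": [0, 0, 0], "delta_rot": [0, 0, 0]}, {"jaw": 0.35, "travel": [0, 0, 0], "delta_rot": [0, 0, 0]}, {"jaw": 0.35, "travel": [0, 0, 0], "delta_rot": [0, 0, 0]}]}}

```text
clock: 17.72
eef_pos: [0.4245, -0.2302, 0.0761]
tool_rot: [-1.761, 1.57, 2.001]
ft_force: [0.1, 0.7, 0.7]
width: 0.03
```

Request:
{"fn": "carry_out", "kwargs": {"steps": [{"jaw": 0.35, "travel": [0, 0, 15], "delta_rot": [0, 0, 0]}, {"jaw": 0.35, "travel": [0, 0, 25], "delta_rot": [0, 0, 0]}, {"jaw": 0.35, "travel": [0, 0, 30], "delta_rot": [0, 0, 0]}, {"jaw": 0.35, "travel": [0, 0, 20], "delta_rot": [0, 0, 0]}, {"jaw": 0.5, "travel": [0, 0, 0], "delta_rot": [0, 0, 0]}, {"jaw": 0.5, "travel": [0, 0, 0], "delta_rot": [0, 0, 0]}, {"jaw": 0.5, "travel": [0, 0, 0], "delta_rot": [0, 0, 0]}, {"jaw": 0.5, "travel": [0, 0, 0], "delta_rot": [0, 0, 0]}]}}

```text
clock: 18.38
eef_pos: [0.4238, -0.2299, 0.165]
tool_rot: [-0.998, 1.569, 2.763]
ft_force: [0.1, 0.1, 0.0]
width: 0.0429
```

Run:
```python
from w import *
o,c=look("w14"); stopper(c,.12)
```

```text
pos [ 0.42378166 -0.22985887  0.16500869] jawang -54.49837756739633 x [-0.002  0.001 -1.   ] j [-0.58 -0.03  1.    1.95  0.02  1.21 -0.55] w 0.0428973188681532 F [0.1 0.1 0. ] 18.3833
[314, 234, 17, 52, 817] z 0.1189 [ 424.3 -230.4] [33.2  9.8] 35.6
```

View pics/w14.png

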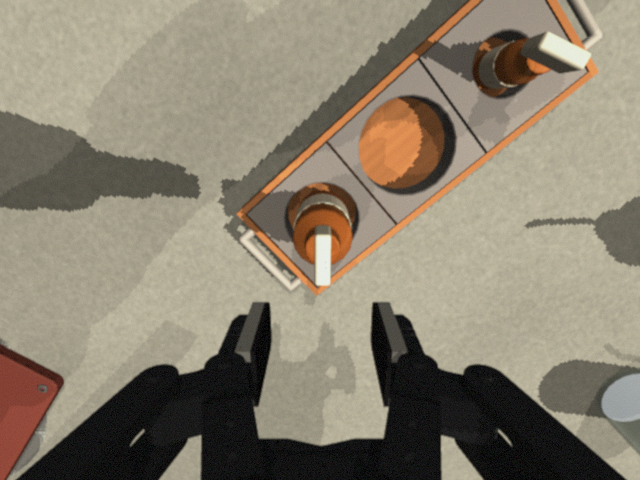

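The medium bottle is set (top z 0.119, paddle at (322,255)). Now the large one, going through a waypoint farther out.

Request:
{"fn": "carry_out", "kwargs": {"steps": [{"jaw": 0.5, "travel": [7.6, 29, 4], "delta_rot": [0, 0, 4.4]}, {"jaw": 0.5, "travel": [7.6, 29, 4], "delta_rot": [0, 0, 4.4]}, {"jaw": 0.5, "travel": [7.6, 29, 4], "delta_rot": [0, 0, 4.4]}, {"jaw": 0.5, "travel": [7.6, 29, 4], "delta_rot": [0, 0, 4.4]}, {"jaw": 0.5, "travel": [7.6, 29, 4], "delta_rot": [0, 0, 4.4]}, {"jaw": 0.5, "travel": [7.6, 29, 4], "delta_rot": [0, 0, 4.4]}, {"jaw": 0.5, "travel": [7.6, 29, 4], "delta_rot": [0, 0, 4.4]}, {"jaw": 0.5, "travel": [7.6, 29, 4], "delta_rot": [0, 0, 4.4]}]}}

```text
clock: 19.1
eef_pos: [0.4849, 0.0032, 0.1973]
tool_rot: [-1.119, 1.569, -3.023]
ft_force: [0.7, -0.1, -0.7]
width: 0.0428
```

Request:
{"fn": "carry_out", "kwargs": {"steps": [{"jaw": 0.5, "travel": [7.6, 29, 4], "delta_rot": [0, 0, 4.4]}, {"jaw": 0.5, "travel": [7.6, 29, 0], "delta_rot": [0, 0, 4.4]}, {"jaw": 0.5, "travel": [-8.5, 28.3, 0], "delta_rot": [0, 0, 4.4]}, {"jaw": 0.5, "travel": [-8.5, 28.3, 0], "delta_rot": [0, 0, 4.4]}, {"jaw": 0.5, "travel": [-8.5, 28.3, 0], "delta_rot": [0, 0, 4.4]}, {"jaw": 0.5, "travel": [-8.5, 28.3, 0], "delta_rot": [0, 0, 4.4]}, {"jaw": 0.5, "travel": [-8.5, 28.3, 0], "delta_rot": [0, 0, 4.4]}, {"jaw": 0.5, "travel": [-8.5, 28.3, 0], "delta_rot": [0, 0, 4.4]}]}}

```text
clock: 19.77
eef_pos: [0.4484, 0.2307, 0.2009]
tool_rot: [-1.23, 1.568, -2.519]
ft_force: [0.3, 0.0, -0.5]
width: 0.043
```

Request:
{"fn": "carry_out", "kwargs": {"steps": [{"jaw": 0.5, "travel": [-8.5, 28.3, 0], "delta_rot": [0, 0, 4.4]}, {"jaw": 0.5, "travel": [-8.5, 28.3, 0], "delta_rot": [0, 0, 4.4]}, {"jaw": 0.5, "travel": [-8.5, 28.3, 0], "delta_rot": [0, 0, 4.4]}, {"jaw": 0.5, "travel": [-8.5, 28.3, 0], "delta_rot": [0, 0, 4.7]}, {"jaw": 0.5, "travel": [0, 0, 0], "delta_rot": [0, 0, 0]}, {"jaw": 0.5, "travel": [0, 0, 0], "delta_rot": [0, 0, 0]}, {"jaw": 0.5, "travel": [0, 0, 0], "delta_rot": [0, 0, 0]}, {"jaw": 0.5, "travel": [0, 0, 0], "delta_rot": [0, 0, 0]}]}}

```text
clock: 20.43
eef_pos: [0.416, 0.3414, 0.2015]
tool_rot: [-1.197, 1.569, -2.18]
ft_force: [-0.1, -1.0, -0.2]
width: 0.0426
```

Run:
```python
from w import *
o,c=look("w15"); stopper(c,.13)
```

```text
pos [0.41595959 0.34142381 0.20145129] jawang 33.654196942875096 x [-0.001 -0.002 -1.   ] j [-1.16  0.11  0.43  1.76 -0.05  1.29 -0.14] w 0.04263136284385562 F [-0.1 -1.  -0.2] 20.4333
[510, 0, 37, 28, 767] z 0.1294 [437.2 518.8] [19.  13.1] 33.7
[314, 210, 14, 56, 775] z 0.129 [414.  345.5] [ 8.9 38.7] 33.6
[495, 358, 38, 32, 745] z 0.1293 [597.5 340.6] [19.6 33.2] 83.6
```

View pics/w15.png

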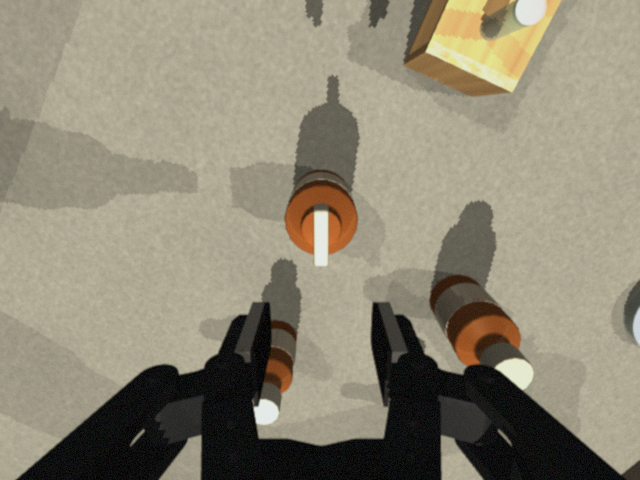

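Request:
{"fn": "carry_out", "kwargs": {"steps": [{"jaw": 0.5, "travel": [-1.7, 3, 0], "delta_rot": [0, 0, 0]}, {"jaw": 0.5, "travel": [0, 0, -15], "delta_rot": [0, 0, 0]}, {"jaw": 0.5, "travel": [0, 0, -20], "delta_rot": [0, 0, 0]}, {"jaw": 0.5, "travel": [0, 0, -18], "delta_rot": [0, 0, 0]}, {"jaw": 0.5, "travel": [0, 0, -9], "delta_rot": [0, 0, 0]}, {"jaw": 0.5, "travel": [0, 0, 0], "delta_rot": [0, 0, 0]}, {"jaw": 0.5, "travel": [0, 0, 0], "delta_rot": [0, 0, 0]}, {"jaw": 0.5, "travel": [0, 0, 0], "delta_rot": [0, 0, 0]}]}}

```text
clock: 21.15
eef_pos: [0.4143, 0.3462, 0.1411]
tool_rot: [2.05, 1.57, 1.068]
ft_force: [0.8, 0.4, 1.2]
width: 0.0427
```

Run:
```python
from w import *
o,c=look("w16"); stopper(c,.13)
```

```text
pos [0.41428959 0.34619894 0.14109782] jawang 33.78294509651886 x [ 0.     0.001 -1.   ] j [-1.16  0.16  0.42  1.84 -0.07  1.16 -0.12] w 0.04266506112794173 F [0.8 0.4 1.2] 21.15
[574, 0, 42, 12, 327] z 0.1287 [438.8 513.8] [16.9  4. ] 33.8
[309, 248, 19, 69, 1278] z 0.129 [413.8 345.7] [ 9.6 38.8] 33.7
```

Within 1 mm. Descend 56 mm and close.

Request:
{"fn": "carry_out", "kwargs": {"steps": [{"jaw": 0.5, "travel": [-0.3, -0.5, -10], "delta_rot": [0, 0, 0]}, {"jaw": 0.5, "travel": [0, 0, -15], "delta_rot": [0, 0, 0]}, {"jaw": 0.5, "travel": [0, 0, -12], "delta_rot": [0, 0, 0]}, {"jaw": 0.5, "travel": [0, 0, -9], "delta_rot": [0, 0, 0]}, {"jaw": 0.5, "travel": [0, 0, -6], "delta_rot": [0, 0, 0]}, {"jaw": 0.5, "travel": [0, 0, -4], "delta_rot": [0, 0, 0]}, {"jaw": 0.5, "travel": [0, 0, 0], "delta_rot": [0, 0, 0]}, {"jaw": 0.5, "travel": [0, 0, 0], "delta_rot": [0, 0, 0]}]}}

```text
clock: 21.87
eef_pos: [0.4135, 0.3454, 0.0841]
tool_rot: [-1.429, 1.57, -2.41]
ft_force: [-0.1, -0.1, 0.4]
width: 0.0428
```

Request:
{"fn": "carry_out", "kwargs": {"newtons": 90, "steps": [{"jaw": 0.4, "travel": [0, 0, 0], "delta_rot": [0, 0, 0]}, {"jaw": 0.3, "travel": [0, 0, 0], "delta_rot": [0, 0, 0]}, {"jaw": 0.2, "travel": [0, 0, 0], "delta_rot": [0, 0, 0]}, {"jaw": 0, "travel": [0, 0, 0], "delta_rot": [0, 0, 0]}, {"jaw": 0, "travel": [0, 0, 0], "delta_rot": [0, 0, 0]}, {"jaw": 0, "travel": [0, 0, 0], "delta_rot": [0, 0, 0]}, {"jaw": 0, "travel": [0, 0, 0], "delta_rot": [0, 0, 0]}, {"jaw": 0, "travel": [0, 0, 0], "delta_rot": [0, 0, 0]}]}}

```text
clock: 22.53
eef_pos: [0.4136, 0.3457, 0.0845]
tool_rot: [-3.089, 1.57, 2.214]
ft_force: [-0.5, 0.3, 6.1]
width: 0.0081
```

Request:
{"fn": "carry_out", "kwargs": {"steps": [{"jaw": 0, "travel": [0, 0, 5], "delta_rot": [0, 0, 0]}, {"jaw": 0, "travel": [0, 0, 10], "delta_rot": [0, 0, 0]}, {"jaw": 0, "travel": [0, 0, 20], "delta_rot": [0, 0, 0]}, {"jaw": 0, "travel": [0, 0, 30], "delta_rot": [0, 0, 0]}, {"jaw": 0, "travel": [0, 0, 35], "delta_rot": [0, 0, 0]}, {"jaw": 0, "travel": [0, 0, 30], "delta_rot": [0, 0, 0]}, {"jaw": 0, "travel": [0, 0, 20], "delta_rot": [0, 0, 0]}, {"jaw": 0, "travel": [0, 0, 0], "delta_rot": [0, 0, 0]}]}}

```text
clock: 23.2
eef_pos: [0.415, 0.3466, 0.2393]
tool_rot: [1.911, 1.564, 0.93]
ft_force: [0.9, 0.3, -1.9]
width: 0.0078
```

Run:
```python
from w import *
o,c=look("w17")
cc=eyes.camera("scene");cv2.imwrite("pics/s17.png",np.hstack([c["image"][180:480,170:470],cc["image"][100:300,360:560].repeat(3,0).repeat(3,1)[::2,::2]]))
```

```text
pos [0.41504517 0.34659776 0.23929169] jawang 33.7820471472047 x [ 0.004  0.005 -1.   ] j [-1.17  0.08  0.43  1.71 -0.04  1.35 -0.15] w 0.007823026958069324 F [ 0.9  0.3 -1.9] 23.2
```

View pics/s17.png

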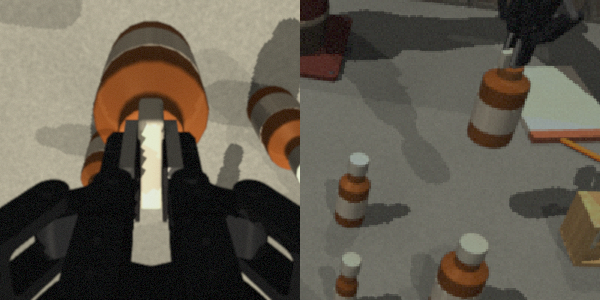

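Request:
{"fn": "carry_out", "kwargs": {"steps": [{"jaw": 0, "travel": [2.5, -8, 10], "delta_rot": [0, 0, 0]}, {"jaw": 0, "travel": [5, -16, 10], "delta_rot": [0, 0, 0]}, {"jaw": 0, "travel": [7, -24, 0], "delta_rot": [0, 0, 0]}, {"jaw": 0, "travel": [7.5, -25, 0], "delta_rot": [0, 0, 0]}, {"jaw": 0, "travel": [7.5, -25, 0], "delta_rot": [0, 0, 0]}, {"jaw": 0, "travel": [7.5, -25, 0], "delta_rot": [0, 0, 0]}, {"jaw": 0, "travel": [7.5, -25, 0], "delta_rot": [0, 0, 0]}, {"jaw": 0, "travel": [7.5, -25, 0], "delta_rot": [0, 0, 0]}]}}

```text
clock: 23.97
eef_pos: [0.4656, 0.169, 0.2541]
tool_rot: [-1.577, 1.569, -2.56]
ft_force: [0.7, 0.3, -2.0]
width: 0.0078
```

Request:
{"fn": "carry_out", "kwargs": {"steps": [{"jaw": 0, "travel": [7.5, -25, 0], "delta_rot": [0, 0, 0]}, {"jaw": 0, "travel": [7.5, -25, 0], "delta_rot": [0, 0, 0]}, {"jaw": 0, "travel": [6, -25, 0], "delta_rot": [0, 0, 0]}, {"jaw": 0, "travel": [6, -25, 0], "delta_rot": [0, 0, 0]}, {"jaw": 0, "travel": [4, -25, 0], "delta_rot": [0, 0, 0]}, {"jaw": 0, "travel": [3, -25, 0], "delta_rot": [0, 0, 0]}, {"jaw": 0, "travel": [2, -25, 0], "delta_rot": [0, 0, 0]}, {"jaw": 0, "travel": [1, -25, 0], "delta_rot": [0, 0, 0]}]}}

```text
clock: 24.63
eef_pos: [0.5016, -0.0308, 0.254]
tool_rot: [-1.836, 1.569, -2.819]
ft_force: [0.9, -0.1, -2.3]
width: 0.008
```

Request:
{"fn": "carry_out", "kwargs": {"steps": [{"jaw": 0, "travel": [0, -25, 0], "delta_rot": [0, 0, 0]}, {"jaw": 0, "travel": [0, -25, 0], "delta_rot": [0, 0, 0]}, {"jaw": 0, "travel": [0, -25, 0], "delta_rot": [0, 0, 0]}, {"jaw": 0, "travel": [0, -25, 0], "delta_rot": [0, 0, 0]}, {"jaw": 0, "travel": [0, -25, 0], "delta_rot": [0, 0, 0]}, {"jaw": 0, "travel": [0, -20, 0], "delta_rot": [0, 0, 0]}, {"jaw": 0, "travel": [0, -15, 0], "delta_rot": [0, 0, 0]}, {"jaw": 0, "travel": [0, -8, 0], "delta_rot": [0, 0, 0]}]}}

```text
clock: 25.3
eef_pos: [0.5006, -0.1995, 0.2542]
tool_rot: [-1.584, 1.569, -2.569]
ft_force: [-0.4, -0.3, -2.6]
width: 0.0077
```

Run:
```python
from w import *
o,c=look("w18")
```

```text
pos [ 0.50061811 -0.19947351  0.25419586] jawang 33.55983844855811 x [-0.001 -0.001 -1.   ] j [-0.61  0.1   0.99  1.7  -0.08  1.39  0.97] w 0.007745586953578103 F [-0.4 -0.3 -2.6] 25.3
```

Request:
{"fn": "carry_out", "kwargs": {"steps": [{"jaw": 0, "travel": [2, -10, 0], "delta_rot": [0, 0, 0]}, {"jaw": 0, "travel": [3, -15, 0], "delta_rot": [0, 0, 0]}, {"jaw": 0, "travel": [2.5, -15, 0], "delta_rot": [0, 0, 0]}, {"jaw": 0, "travel": [1.5, -10, 0], "delta_rot": [0, 0, 0]}, {"jaw": 0, "travel": [0, 0, -15], "delta_rot": [0, 0, 0]}, {"jaw": 0, "travel": [0, 0, -15], "delta_rot": [0, 0, 0]}, {"jaw": 0, "travel": [0, 0, 0], "delta_rot": [0, 0, 0]}, {"jaw": 0, "travel": [0, 0, 0], "delta_rot": [0, 0, 0]}]}}

```text
clock: 26.02
eef_pos: [0.5108, -0.2449, 0.2237]
tool_rot: [-2.284, 1.568, 3.019]
ft_force: [0.3, -0.1, -1.6]
width: 0.0078
```

Run:
```python
from w import *
o,c=look("w19");overlay(c,"pics/w19o.png")
```

```text
pos [ 0.51078385 -0.24494199  0.22366941] jawang 33.83023857110379 x [-0.002  0.    -1.   ] j [-0.49  0.22  1.    1.68 -0.19  1.34  1.14] w 0.0077896626171499615 F [ 0.3 -0.1 -1.6] 26.0167
```

View pics/w19o.png

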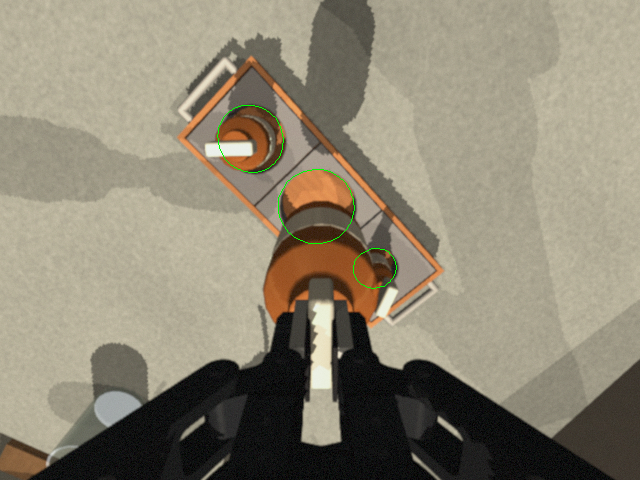

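Needs a final shift of (-1.2, -4.7), then lower by 133 mm.

Request:
{"fn": "carry_out", "kwargs": {"steps": [{"jaw": 0, "travel": [-1.2, -4.7, 0], "delta_rot": [0, 0, 0]}, {"jaw": 0, "travel": [0, 0, -10], "delta_rot": [0, 0, 0]}, {"jaw": 0, "travel": [0, 0, -18], "delta_rot": [0, 0, 0]}, {"jaw": 0, "travel": [0, 0, -18], "delta_rot": [0, 0, 0]}, {"jaw": 0, "travel": [0, 0, -18], "delta_rot": [0, 0, 0]}, {"jaw": 0, "travel": [0, 0, -15], "delta_rot": [0, 0, 0]}, {"jaw": 0, "travel": [0, 0, 0], "delta_rot": [0, 0, 0]}, {"jaw": 0, "travel": [0, 0, 0], "delta_rot": [0, 0, 0]}]}}

```text
clock: 26.73
eef_pos: [0.5098, -0.2504, 0.1447]
tool_rot: [-1.884, 1.569, -2.865]
ft_force: [0.8, 0.0, -1.0]
width: 0.0079
```

Run:
```python
from w import *
o,c=look("w20");overlay(c,"pics/w20o.png")
```

```text
pos [ 0.50975463 -0.25038599  0.14469049] jawang 33.78742044062795 x [-0.002 -0.001 -1.   ] j [-0.43  0.3   0.97  1.78 -0.27  1.2   1.21] w 0.007927432161468583 F [ 0.8  0.  -1. ] 26.7333
```

View pics/w20o.png

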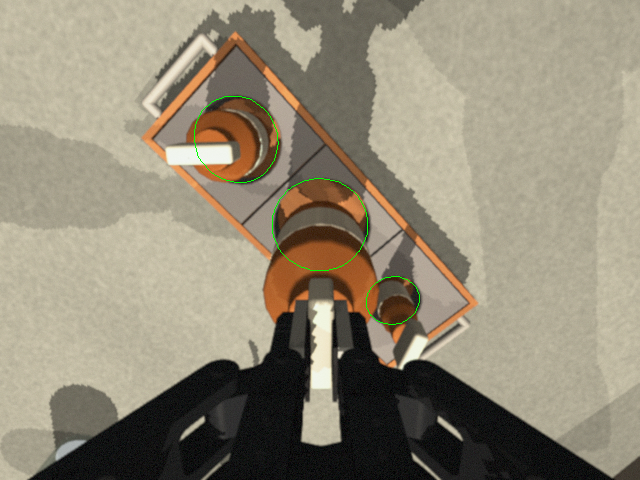

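Request:
{"fn": "carry_out", "kwargs": {"steps": [{"jaw": 0, "travel": [0, 0.3, -12], "delta_rot": [0, 0, 0]}, {"jaw": 0, "travel": [0, 0, -14], "delta_rot": [0, 0, 0]}, {"jaw": 0, "travel": [0, 0, -10], "delta_rot": [0, 0, 0]}, {"jaw": 0, "travel": [0, 0, -7], "delta_rot": [0, 0, 0]}, {"jaw": 0, "travel": [0, 0, -5], "delta_rot": [0, 0, 0]}, {"jaw": 0, "travel": [0, 0, -3.5], "delta_rot": [0, 0, 0]}, {"jaw": 0, "travel": [0, 0, -2], "delta_rot": [0, 0, 0]}, {"jaw": 0, "travel": [0, 0, 0], "delta_rot": [0, 0, 0]}]}}

```text
clock: 27.45
eef_pos: [0.5102, -0.2501, 0.0913]
tool_rot: [-1.516, 1.57, -2.497]
ft_force: [-0.7, 0.4, -2.4]
width: 0.0079
```

Request:
{"fn": "carry_out", "kwargs": {"steps": [{"jaw": 0, "travel": [0, 0, -0.7], "delta_rot": [0, 0, 0]}, {"jaw": 0, "travel": [0, 0, 0], "delta_rot": [0, 0, 0]}, {"jaw": 0, "travel": [0, 0, 0], "delta_rot": [0, 0, 0]}, {"jaw": 0, "travel": [0, 0, 0], "delta_rot": [0, 0, 0]}, {"jaw": 0, "travel": [0, 0, 0], "delta_rot": [0, 0, 0]}, {"jaw": 0, "travel": [0, 0, 0], "delta_rot": [0, 0, 0]}, {"jaw": 0, "travel": [0, 0, 0], "delta_rot": [0, 0, 0]}, {"jaw": 0, "travel": [0, 0, 0], "delta_rot": [0, 0, 0]}]}}

```text
clock: 28.12
eef_pos: [0.5102, -0.25, 0.0908]
tool_rot: [-1.54, 1.57, -2.521]
ft_force: [-0.6, 0.7, -2.0]
width: 0.0076
```

Still about 1 mm above the floor (force still -2 N). Lower a touch more, then release.

Request:
{"fn": "carry_out", "kwargs": {"steps": [{"jaw": 0, "travel": [0, 0, -0.7], "delta_rot": [0, 0, 0]}, {"jaw": 0, "travel": [0, 0, -0.5], "delta_rot": [0, 0, 0]}, {"jaw": 0, "travel": [0, 0, 0], "delta_rot": [0, 0, 0]}, {"jaw": 0.12, "travel": [0, 0, 0], "delta_rot": [0, 0, 0]}, {"jaw": 0.2, "travel": [0, 0, 0], "delta_rot": [0, 0, 0]}, {"jaw": 0.3, "travel": [0, 0, 0], "delta_rot": [0, 0, 0]}, {"jaw": 0.35, "travel": [0, 0, 0], "delta_rot": [0, 0, 0]}, {"jaw": 0.35, "travel": [0, 0, 0], "delta_rot": [0, 0, 0]}]}}

```text
clock: 28.78
eef_pos: [0.5103, -0.2501, 0.0896]
tool_rot: [-1.357, 1.57, -2.337]
ft_force: [0.3, -0.5, 0.3]
width: 0.0299
```

Request:
{"fn": "carry_out", "kwargs": {"steps": [{"jaw": 0.35, "travel": [0, 0, 15], "delta_rot": [0, 0, 0]}, {"jaw": 0.35, "travel": [0, 0, 25], "delta_rot": [0, 0, 0]}, {"jaw": 0.35, "travel": [0, 0, 30], "delta_rot": [0, 0, 0]}, {"jaw": 0.35, "travel": [0, 0, 30], "delta_rot": [0, 0, 0]}, {"jaw": 0.35, "travel": [0, 0, 20], "delta_rot": [0, 0, 0]}, {"jaw": 0.35, "travel": [0, 0, 0], "delta_rot": [0, 0, 0]}, {"jaw": 0.35, "travel": [0, 0, 0], "delta_rot": [0, 0, 0]}, {"jaw": 0.35, "travel": [0, 0, 0], "delta_rot": [0, 0, 0]}]}}

```text
clock: 29.45
eef_pos: [0.51, -0.2497, 0.2089]
tool_rot: [-2.175, 1.57, 3.128]
ft_force: [-0.1, 0.2, -0.1]
width: 0.0298
```

Request:
{"fn": "carry_out", "kwargs": {"steps": [{"jaw": 0.35, "travel": [0, 25, 0], "delta_rot": [0, 0, 0]}, {"jaw": 0.35, "travel": [0, 25, 0], "delta_rot": [0, 0, 0]}, {"jaw": 0.35, "travel": [0, 25, 0], "delta_rot": [0, 0, 0]}, {"jaw": 0.35, "travel": [0, 25, 0], "delta_rot": [0, 0, 0]}, {"jaw": 0.35, "travel": [0, 25, 0], "delta_rot": [0, 0, 0]}, {"jaw": 0.35, "travel": [0, 25, 0], "delta_rot": [0, 0, 0]}, {"jaw": 0.35, "travel": [0, 25, 0], "delta_rot": [0, 0, 0]}, {"jaw": 0.35, "travel": [0, 25, 0], "delta_rot": [0, 0, 0]}]}}

```text
clock: 30.12
eef_pos: [0.5093, -0.0487, 0.2084]
tool_rot: [-1.864, 1.568, -2.845]
ft_force: [-0.1, 0.0, 0.6]
width: 0.0296
```

Request:
{"fn": "carry_out", "kwargs": {"steps": [{"jaw": 0.35, "travel": [0, 0, 0], "delta_rot": [0, 0, 0]}, {"jaw": 0.35, "travel": [0, 0, 0], "delta_rot": [0, 0, 0]}, {"jaw": 0.35, "travel": [0, 0, 0], "delta_rot": [0, 0, 0]}, {"jaw": 0.35, "travel": [0, 0, 0], "delta_rot": [0, 0, 0]}, {"jaw": 0.35, "travel": [0, 0, 0], "delta_rot": [0, 0, 0]}, {"jaw": 0.35, "travel": [0, 0, 0], "delta_rot": [0, 0, 0]}, {"jaw": 0.35, "travel": [0, 0, 0], "delta_rot": [0, 0, 0]}, {"jaw": 0.35, "travel": [0, 0, 0], "delta_rot": [0, 0, 0]}]}}

```text
clock: 30.78
eef_pos: [0.5102, -0.0504, 0.2095]
tool_rot: [-1.452, 1.57, -2.434]
ft_force: [0.3, 0.3, -0.2]
width: 0.0301
```

Run:
```python
from w import *
o,c=look("w21")
t=eyes.camera("top");s=eyes.camera("scene");cv2.imwrite("pics/t21.png",t["image"]);cv2.imwrite("pics/s21.png",s["image"])
for h in(.105,.12,.135): print(h); stopper(s,h,.006) ; stopper(t,h,.006)
```

```text
pos [ 0.51019036 -0.05043538  0.20954506] jawang 33.76415812455734 x [-0.001 -0.001 -1.   ] j [-0.84  0.04  0.88  1.82 -0.03  1.3   0.64] w 0.030109904368005928 F [ 0.3  0.3 -0.2] 30.7833
0.105
0.12
0.135
[466, 255, 19, 14, 178] z 0.1303 [603.8 329.6] [30.6 31.5] 14.7
[97, 180, 23, 22, 222] z 0.1299 [596.4 329.3] [30.2 31. ] 1.4
```

View pics/t21.png

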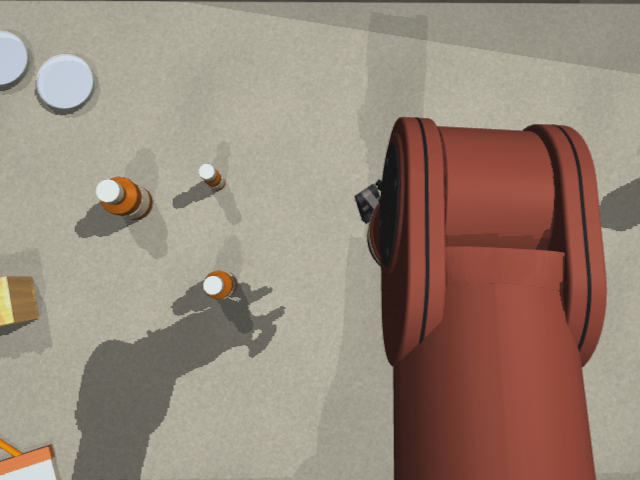

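View pics/s21.png

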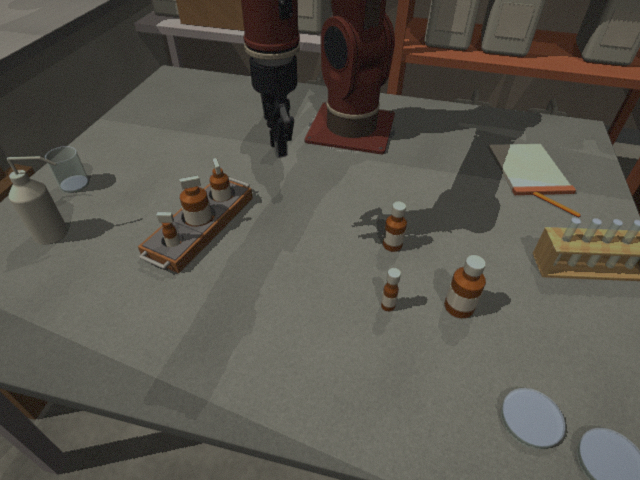

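The scene view shows the three bottles upright in the carrier at (170,228), (195,200) and (219,180). The three screw-cap bottles are still at their original pixels. A quick height check on the paddles, then I'll hand in.

Run:
```python
from w import *
s=eyes.camera("scene");W=world(s)
for n,ce,h in(("S",(.5953,-.2695),.105),("L",(.5096,-.2496),.135),("M",(.4239,-.2297),.12)):
    m=(np.hypot(W[...,0]-ce[0],W[...,1]-ce[1])<.03)&(s["depth"]>0)&(W[...,2]>h-.012)&(W[...,2]<.16)
    p=W[m];print(n,m.sum(),'top',np.percentile(p[:,2],95).round(3),'want',h,p[:,:2].mean(0).round(3))
from bench import job_done
print(job_done())
```

```text
S 114 top 0.106 want 0.105 [ 0.599 -0.271]
L 143 top 0.136 want 0.135 [ 0.515 -0.251]
M 63 top 0.121 want 0.12 [ 0.428 -0.231]
the job is handed in; nothing more can be done
None
```

All three paddle-stoppered bottles are upright in the carrier, each in the pocket of its own size. I set them down one at a time, small then medium then large, and handed the job in at about 31 s on the robot's clock.

- **Placing:** in the last scene picture the stopper tops measured 0.106, 0.121 and 0.136 m for small, medium and large. I expected 0.105, 0.120 and 0.135 m. Each stopper was within about 6 mm of its pocket centre in that view; part of that may be because the camera sees only one face.
- **Look-alikes:** the three screw-cap bottles are at the same pixels as at the start. The gripper was open and about 0.2 m away from the carrier.
- **What disagreed:** the real finger ends sit about 28 mm behind the reported tool tip, as both the wrist and scene cameras showed. My first grasp on the small bottle therefore closed above it without touching it. I corrected for this in all later grasps, and they held.
- **Not confirmed:** in the last top picture the arm hid the carrier, so the final check of the large bottle relies on the scene camera alone.

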